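# Set the length stop with the tape and feed the batten

## Task

Set up the crosscut jig for the next cut: hook the end of the orange tape measure and draw its yellow blade out until the red line across the blade has just come out of the mouth of the case, let it lock there, and slide the aluminium length stop up until it touches the tape's hook. Then press the tape's release button so that the blade runs fully home, and last push the pine batten along the fence until its end meets the stop, without shifting the stop or the loose things lying about.

Things in the scene. Friction and masses are not known exactly. Their poses are not given: they have to be found in the camera images.
- jig: crosscut jig fixed to the bench: grey board 600 (y) x 170 (x) x 12 mm, from x = -47 to 123, y = -280 to 320 mm. Origin on the bench under the tape's mouth: x = 0 blade centre line, +x to the fence; +y the way the blade comes out; z up, board top at z = 12 mm. Wooden fence along the far side: near face at x = 97 mm, top at z = 42 mm (51 mm with its aluminium T-track, y > 15 mm)
- mouth (a point): mouth of the tape measure's orange case at the saw kerf (y = 0 of the jig), in the middle of the blade, 22 mm above the bench; axes as the jig's. The case is fixed in a steel saddle: 36 mm wide (x), 72 mm long, reaching back from the mouth to jig y = -72 mm, its top 74 to 78 mm above the bench
- blade (a joint): length of blade drawn out, m: 0 home, 0.156 with the red line just wholly out of the mouth, at most 0.185; 0.046 to 0.060 at the start. Self-locking tape: drawing it out (jig +y) takes 4 to 5 N; let go, it settles back 2 to 3 mm as it locks and then stays, and cannot be pushed in by hand; while the release button is held down a spring runs it home in under 1 s
- hook (a point): middle of the outer (+y) face of the steel hook at the blade's end, 31 mm above the bench; 4 mm + blade from the mouth; axes as the jig's. The hook is a plate 28 mm wide (x), 2 mm thick, from 13 to 39 mm above the bench; it stands 15 mm over the blade (25 mm wide, top 24 mm above the bench), so closed fingertips lowered to just above the blade between case and hook can push it towards +y
- mark (a point): back (case side) edge of the red line across the yellow blade; the line is 5 mm wide and lies 155 to 160 mm from the hook's outer face, so this point is level with the mouth when the line has just come out; inside the case before that. The blade has black centimetre ticks; axes as the jig's
- stop (a joint): slide of the length stop on the T-track, m: grows as the stop moves towards the tape (jig -y). Its face is 0.25 - value from the mouth (0.09 for 160 mm); range -0.045 to 0.125. It stays where it is left; about 2.5 N to slide it
- stop_face (a point): middle of the stop's working (-y) face, which meets hook and batten: jig x = 38 mm, 34 mm above the bench; axes as the jig's. The stop's arm is an aluminium bar spanning jig x = -22 to 97 mm, 16 mm thick (its back is 16 mm off in +y), from 14 to 54 mm above the bench, carried by a carriage on the fence top (34 mm long, black star knob up to 86 mm above the bench, at jig x = 108 mm)
- button (a point): top centre of the tape's black release button, 16 (x) x 22 mm (y), 28 mm behind the mouth, 78.5 mm above the bench, level with the top of the case's round back; a rocker hinged at its front, pressed straight down it moves at most 5 mm with about 6 N and springs back
- batten_center (a point): centre of the loose pine batten, 19 mm high x 38 mm wide (x) x 300 mm long (y), about 0.11 kg, lying on the jig's board against or up to 4 mm off the fence; 9.5 mm above the board; y runs along the batten, parallel to the jig's within 0.01 rad
- batten_front (a point): centre of the batten's end face that must meet the stop (+y end); at the start 30 to 90 mm past the mouth
- batten_back (a point): centre of the batten's other end face (-y end), the one to push; free above the board
- pencil: red carpenter's pencil 170 x 14 x 7 mm lying on the jig's board behind the tape case (bystander)
- level: yellow plastic torpedo level 230 x 24 x 46 mm standing on its edge beyond the jig (bystander). A heavy steel tool caddy (back left) and a full clear bin (back right), both 110 mm high, stand farther back and do not shift
- screwdriver: red screwdriver 200 mm long on the robot's side of the jig (bystander)
- wrench: steel wrench 180 mm long on the robot's side of the jig (bystander)
- offcut: pine offcut 38 x 72 x 19 mm on the bench off the right (-y) end of the jig (bystander)

How it is judged:
By the outcome, as a careful person would: the job done as asked, in the order asked, and still so for the second after the job is handed in, with the robot touching nothing.
It also fails if it takes over 72 s, if anything falls off the work surface, if the arm or the gripper's body presses on something with over 40 N, if the wrist force passes 120 N, or if a joint passes its speed limit or range.

## Robot

A 6-joint arm with a two-finger parallel gripper is mounted at the origin on the work surface. World frame = base frame: x ahead of the robot, y to its left, z up, the work surface at z = 0. Lengths are in m, angles in rad, forces in N, time in s.
With the tool pointing down it reaches from about 0.4 to 0.825 m from the base axis. Payload 7 kg.
Tool frame: the origin (TCP) lies on the mounting face of the last link; the fingertips stand arm.tcp_to_tips ahead of it and the grasp point (between the pads) lies 159 mm ahead of it (arm.tcp_to_tips is the distance from the TCP to the fingertips, in m); z points along the fingers, y is the direction in which the jaws open and shut (so a half turn about z gives the same grasp; the last joint's range is limited). The gripper opens to 88 mm and grips with 3 to 60 N. Pads are 19 mm wide; open, the fingers measure 130 mm over their backs; the gripper's body (78 mm by 193 mm) begins 47 mm behind the grasp point.
Start: joints at [1.605, 0.359, 0.012, 0, -1.224, -0.288], TCP at [0.169, 0.653, 0.405] pointing down, gripper open.
Joint ranges: [-3.07, 3.07], [-1.43, 2.12], [-1.02, 1.25], [-3.03, 1.67], [-3.05, -0], [-3.03, 3.03]. Speed limits (rad/s): [2.39, 2.39, 3.01, 3.14, 3.14, 3.14].

## Interface

Orientations are given as [roll, pitch, yaw] about the fixed x, y, z axes, in that order (R = Rz(yaw) Ry(pitch) Rx(roll)).
In Python, from station import arm, cams, job_done, finder gives the robot as it stands.
- The arm moves only by the tool play_rows, never from a script. Its argument "targets" is a list that holds one entry, the list of rows, each a list of 4 numbers: the shift along the tool's x, y, z in m, then the turn about the tool's z in degrees. A call has 1 to 5 rows; each row is the pose to reach, as a shift and turn from the pose commanded when the call began, along the tool's axes at that moment; what a row does not reach only later rows make up. A row lasts 1/8 s, in which the tool goes at most 62.5 mm and 10.7 degrees, less where a joint would pass 70% of its speed; a pose out of reach is approached as far as the arm can. A call with a gripper value outside its range is refused whole. "grip" is the closure in counts, from 0 (fully open) to 255 (shut), set as the call begins (left out, the last holds). The fingers move at their own pace and stop on an object; "newtons" is the grip in N (left out, the last holds). Time passes only in rows, so rows that repeat a pose let the fingers close. It gives the time, the measured TCP pose, the force and the opening at its end, in the units of the state.
- arm.get_state(): the state, without advancing time (a new reading comes with each control period).
- cams.grab_frame(name): name is "scene" or "top" or "wrist"; returns (picture, depth): 420x560x3 uint8, red, green, blue; 420x560 float32, m along the optical axis (not along the pixel's ray), 0 where there is no reading.
- cams.camera_params(name): a dict with "intrinsics" (3x3 intrinsics, pixels), "position" and "attitude" of the camera in the world. Camera axes: x right, y down, z forward; pixel columns grow to the right and rows downward; lengths in m; the calibration is good to about 2 mm. A picture is of the moment at which its call begins: read the wrist's pose just before it. camera_params takes no time and is no camera call; for the wrist camera it gives the pose at the moment of the call.
- job_done(): hands the job in, once; it reports no verdict.
Trained networks look in the newest picture that a camera, given by its name, has taken for a name from the list of things; names that differ only in an ending like _2 or _b are one class to them, and where a whole thing is asked for, a point or a joint stands for the part that bears it (a point fixed in the world has none). Each returns a list of dicts, best first, with "score" (0 to 1); they miss things now and then, are a little off and sometimes report something else, mostly with a low value. They report only what shows in the picture. A call takes as long as a camera call.
- finder.find_in(camera, query): "xyz" ([x, y, z] in m, in world coordinates, good to about 4 mm: the middle of the surface that is visible of it).
- finder.masks_of(camera, query): "mask" (420x560 bool, what is visible of it).
The state is a dict: "t": time; "q": joint angles; "qd": joint speeds; "joint_efforts": joint torques, N m; "eef_pos": TCP position; "ee_rot": TCP orientation; "force": force on the tool from outside, world axes, zero at the start; "moment": the same for the moment, N m; "width": finger opening in m.
Only numpy, scipy, OpenCV 4.12 (cv2) and the standard library are available. Lean on these libraries where they do the work, as an engineer would, in place of code of your own. Each camera call takes 0.05 s, during which the arm holds its last target. There are 200 camera calls.

## Working session

There is one attempt and no reset: what is moved stays moved. The work goes in short steps, Python scripts to look and compute and a tool call to move; the robot and the scene stay as the last step left them, time stands still between calls to the robot, and variables do not carry over. Pictures are saved under pics/ and viewed, about 8 in all and at most 12, crops included, and the job is handed in when it is done.

Besides the shell and the picture viewer there is one more tool, called after "Call:" as name(argument=value, ...) on one line, values as JSON. play_rows: Moves the arm, as the interface text tells. Its arguments: {"type":"object","properties":{"targets":{"type":"array","items":{"type":"array","items":{"type":"array","items":{"type":"number"}}}},"grip":{"type":"number"},"newtons":{"type":"number"}},"required":["targets"]}

```bash
mkdir -p pics; ls; cat > h.py <<'E'
import numpy as np, cv2
from station import arm, cams, job_done, finder
from scipy.spatial.transform import Rotation as R
def grab(n,save=None):
    p=cams.camera_params(n); im,d=cams.grab_frame(n)
    if save: cv2.imwrite('pics/'+save,im[:,:,::-1])
    return p,im,d
def cR(p):
    a=np.array(p['attitude'],float)
    if a.shape==(3,3): return a
    return R.from_euler('xyz',a).as_matrix() if a.size==3 else R.from_quat(a).as_matrix()
def px(p,d,u,v):
    K=np.array(p['intrinsics']);z=d[v,u]
    return cR(p)@(np.linalg.inv(K)@np.array([u,v,1.])*z)+np.array(p['position'])
def proj(p,X):
    K=np.array(p['intrinsics']);c=cR(p).T@(np.array(X)-np.array(p['position']));c=K@c
    return c[:2]/c[2]
E
python3 - <<'E'
from h import *
s=arm.get_state(); print(s, arm.tcp_to_tips)
for n in ('top','scene'):
    p,im,d=grab(n,n+'0.png'); print(n,p)
    for q in ('jig','mouth','hook','mark','stop_face','button','batten_center','batten_front','batten_back','pencil','level','screwdriver','wrench','offcut'):
        try:
            r=finder.find_in(n,q); print(q,[(np.round(x['xyz'],3).tolist(),round(x['score'],2)) for x in r[:2]])
        except Exception as e: print(q,e)
E
```

```text
pics
{'t': 0.0, 'q': array([ 1.60509194e+00,  3.59381312e-01,  1.10643027e-02, -3.48515370e-04,
       -1.22409659e+00, -2.88094556e-01]), 'qd': array([-0.00152035, -0.00091613,  0.00015148,  0.00105651, -0.00049908,
        0.00087439]), 'joint_efforts': array([ 2.03467163e-03, -5.82731438e+01,  2.93045783e+01,  6.99692577e+00,
        6.83535865e-03, -1.56391293e-04]), 'eef_pos': array([0.16943701, 0.65318764, 0.40372871]), 'ee_rot': array([ 3.13994894e+00, -1.45427238e-04, -2.53917511e-01]), 'force': array([ 0.0888273 , -0.07550593, -0.04606549]), 'moment': array([-0.01359996,  0.04039493, -0.02133463]), 'width': 0.08753851316898682} 0.1781
top {'intrinsics': array([[397.47809486,   0.        , 282.2351113 ],
       [  0.        , 397.47809486, 216.32847066],
       [  0.        ,   0.        ,   1.        ]]), 'position': array([ 0.42265745, -0.04153475,  1.06314604]), 'attitude': array([-3.04300903, -0.01889485, -1.5659342 ])}
jig [([0.472, 0.124, 0.012], 0.95), ([0.521, 0.326, 0.056], 0.52)]
mouth [([0.468, 0.125, 0.011], 0.61)]
hook [([0.443, 0.104, 0.026], 0.77), ([0.507, -0.
[... 815 characters left out ...]
0.01], 0.69)]
mouth [([0.504, 0.147, 0.014], 0.78)]
hook [([0.441, 0.101, 0.024], 0.51)]
mark [([0.442, 0.102, 0.022], 0.47)]
stop_face [([0.564, 0.325, 0.057], 0.76), ([0.503, -0.008, 0.033], 0.7)]
button [([0.439, 0.046, 0.079], 0.62), ([0.503, 0.148, 0.012], 0.26)]
batten_center [([0.507, -0.008, 0.032], 0.96), ([0.498, 0.147, 0.01], 0.2)]
batten_front [([0.501, -0.007, 0.032], 0.95), ([0.568, 0.326, 0.062], 0.42)]
batten_back [([0.503, -0.009, 0.032], 0.88)]
pencil [([0.402, -0.103, 0.022], 0.49), ([0.505, 0.144, 0.013], 0.34)]
level [([0.776, -0.033, 0.048], 0.94)]
screwdriver [([0.349, 0.231, 0.024], 0.79)]
wrench [([0.283, -0.259, 0.007], 0.76)]
offcut [([0.576, -0.445, 0.021], 0.61)]
```

View pics/top0.png

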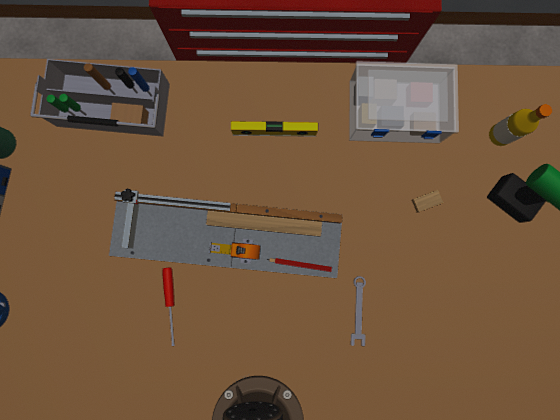

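View pics/scene0.png

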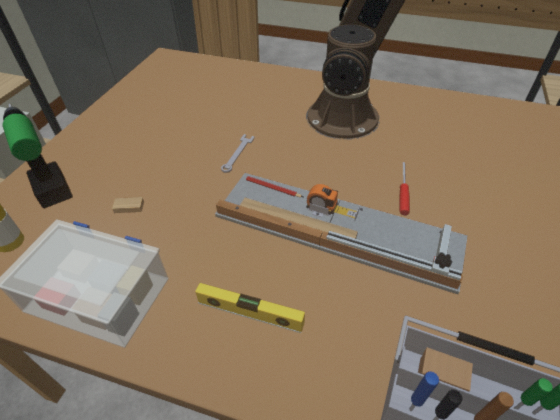

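The top view shows the jig running left (+y) to right, with the stop at (128,220), the orange case at (245,251), the batten from (207,218) to (322,229) and the pencil at (300,265). The scene view agrees. Next I'll fit the jig pose.

```bash
python3 - <<'E'
from h import *
from scipy.optimize import least_squares
for n in ('top','scene'):
    p,im,d=grab(n)
    K=np.array(p['intrinsics']);v,u=np.mgrid[0:420,0:560]
    P=np.stack([u,v,np.ones_like(u)],-1)@np.linalg.inv(K).T*d[...,None]@cR(p).T+np.array(p['position'])
    np.save(n+'_P.npy',P)
    m=(P[...,2]>.007)&(P[...,2]<.09)&(P[...,0]>.3)&(P[...,0]<.62)&(P[...,1]>-.35)&(P[...,1]<.42)&(d>0)
    print(n,'bench z',np.median(P[...,2][(abs(P[...,0]-.3)<.05)&(abs(P[...,1]-.05)<.1)]))
    # fence top edge/board colours: rect fit on largest component
    k,l,st,c=cv2.connectedComponentsWithStats(m.astype(np.uint8));i=1+np.argmax(st[1:,4]);Q=P[l==i]
    r=cv2.minAreaRect((Q[:,:2]*1000).astype(np.float32));print(r, cv2.boxPoints(r).round(0).tolist())
    for q in ('batten_center','stop_face','button','hook','pencil'):
        ms=finder.masks_of(n,q)
        if not ms: continue
        mm=ms[0]['mask']&(d>0);X=P[mm];print(q,ms[0]['score'],mm.sum(),np.percentile(X,[3,50,97],axis=0).round(3).tolist(),cv2.minAreaRect((X[:,:2]*1000).astype(np.float32)))
E
```

```text
top bench z 0.0011592066846579652
((483.8189697265625, 85.185546875), (601.168212890625, 182.98782348632812), 84.57659149169922) [[364.0, -205.0], [546.0, -223.0], [603.0, 376.0], [421.0, 393.0]]
batten_center 0.6 1758 [[0.482, -0.151, 0.024], [0.507, -0.011, 0.032], [0.534, 0.127, 0.036]] ((507.8934326171875, -11.195281982421875), (303.2478332519531, 40.744659423828125), 84.57377624511719)
stop_face 0.63 782 [[0.445, 0.308, 0.014], [0.521, 0.325, 0.054], [0.581, 0.342, 0.088]] ((517.1943969726562, 338.6383056640625), (47.43324661254883, 156.25267028808594), 80.82666015625)
pencil 0.85 305 [[0.386, -0.181, 0.015], [0.401, -0.105, 0.02], [0.416, -0.032, 0.023]] ((400.6575927734375, -106.13172912597656), (161.94573974609375, 14.989764213562012), 80.67008209228516)
scene bench z 0.0007688909307298486
((478.7528991699219, 87.4559326171875), (600.0728149414062, 174.59963989257812), 84.49752807617188) [[363.0, -203.0], [537.0, -220.0], [594.0, 378.0], [421.0, 394.0]]
batten_center 0.68 1116 [[0.481, -0.148, 0.027], [0.505, -0.006, 0.032], [0.525, 0.13, 0.035]] ((501.6437072753906, -10.02923583984375), (299.09490966796875, 61.882896423339844), 84.86405181884766)
stop_face 0.68 623 [[0.449, 0.31, 0.028], [0.564, 0.329, 0.059], [0.588, 0.342, 0.087]] ((516.6021118164062, 338.33013916015625), (41.12334060668945, 148.89064025878906), 80.23786926269531)
button 0.37 30 [[0.433, 0.037, 0.077], [0.439, 0.045, 0.079], [0.445, 0.052, 0.081]] ((439.44549560546875, 44.73920440673828), (15.899588584899902, 14.927605628967285), 12.543254852294922)
hook 0.57 177 [[0.428, 0.073, 0.019], [0.441, 0.101, 0.023], [0.455, 0.128, 0.034]] ((437.4334411621094, 100.03855895996094), (57.11637878417969, 39.40189743041992), 84.57046508789062)
pencil 0.52 309 [[0.381, -0.175, 0.011], [0.403, -0.11, 0.018], [0.416, -0.037, 0.022]] ((397.2565002441406, -105.45911407470703), (154.61842346191406, 29.19343376159668), 79.40619659423828)
```

Call:
play_rows(targets=[[[0.039,0.044,0,8],[0.079,0.088,0,16],[0.118,0.131,0,24],[0.158,0.175,0,32],[0.197,0.219,0,40]]])

```text
t: 2.72
eef_pos: [0.3057, 0.3901, 0.405]
ee_rot: [-3.141, 0.0, -0.956]
force: [0.8, 0.3, -0.1]
width: 0.0875
```

```bash
cat >> h.py <<'E'
O=np.array([.437,.0702]);YAW=-.095
def J(x,y): # jig->world
    c,s=np.cos(YAW),np.sin(YAW); return O+np.array([c*x-s*y,s*x+c*y])
def W2J(P):
    c,s=np.cos(YAW),np.sin(YAW); d=np.asarray(P)[...,:2]-O
    return np.stack([c*d[...,0]+s*d[...,1],-s*d[...,0]+c*d[...,1]],-1)
def go(xy,tipz,yaw):
    s=arm.get_state();M=R.from_euler('xyz',s['ee_rot']).as_matrix()
    D=M.T@(np.r_[xy,tipz+arm.tcp_to_tips]-s['eef_pos'])
    t=-np.degrees(np.arctan2(np.sin(yaw-s['ee_rot'][2]),np.cos(yaw-s['ee_rot'][2])))
    print('t',round(s['t'],2),'now',s['eef_pos'].round(4),s['ee_rot'].round(3),'F',s['force'].round(2),'jigtip',(1000*W2J(s['eef_pos'])).round(1),'tipz',round(s['eef_pos'][2]-arm.tcp_to_tips,4),'MOVE',D.round(4),'turn',round(t,1))
E
python3 -c "
from h import *
go((.44,.13),.2,-1.666)"
```

```text
t 2.73 now [0.3057 0.3901 0.405 ] [-3.141  0.    -0.956] F [ 0.77  0.3  -0.15] jigtip [-161.  306.] tipz 0.2269 MOVE [0.2899 0.0403 0.0267] turn 40.7
```

Call:
play_rows(targets=[[[0.058,0.008,0,8],[0.116,0.016,0,16],[0.174,0.024,0,24],[0.232,0.032,0,32.5],[0.29,0.04,0,40.7]]], grip=255)

```text
t: 3.35
eef_pos: [0.4413, 0.1307, 0.4052]
ee_rot: [-3.14, 0.001, -1.667]
force: [1.7, 0.9, 0.4]
width: 0.043
```

Call:
play_rows(targets=[[[0,0,0,0]]])

```text
t: 3.48
eef_pos: [0.4418, 0.1292, 0.4047]
ee_rot: [-3.141, -0.0, -1.67]
force: [-0.3, 0.3, -0.0]
width: 0.033
```

```bash
python3 -c "
from h import *
s=arm.get_state();print(s['eef_pos'],s['ee_rot'],s['width'])
p,im,d=grab('wrist','w1.png');print(p)
for q in ('hook','button','batten_front'):
    print(q,[(np.round(x['xyz'],3).tolist(),(1000*W2J(x['xyz'])).round(1),round(x['score'],2)) for x in finder.find_in('wrist',q)[:2]])
np.savez('w1',d=d,im=im,K=p['intrinsics'],R=cR(p),t=p['position'])"
```

```text
[0.4418255  0.12923442 0.40473666] [-3.14149666e+00 -2.49504426e-04 -1.66953348e+00] 0.03298677920829555
{'intrinsics': array([[357.37976613,   0.        , 285.62613478],
       [  0.        , 357.37976613, 210.5438192 ],
       [  0.        ,   0.        ,   1.        ]]), 'position': array([0.43351321, 0.0498995 , 0.38498365]), 'attitude': array([2.83902078e+00, 6.34599188e-04, 3.04303101e+00])}
hook [([0.445, 0.103, 0.025], array([ 5.1, 33.2]), 0.61)]
button [([0.436, 0.045, 0.076], array([  1.5, -25.2]), 0.98)]
batten_front [([0.508, 0.037, 0.034], array([ 73.7, -26.4]), 0.63)]
```

View pics/w1.png

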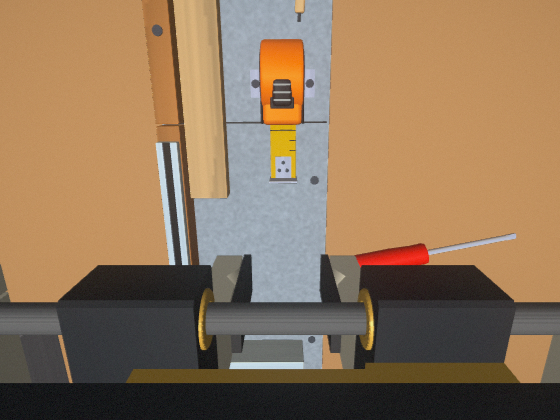

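The wrist view shows the case (col 282), kerf (row 123), hook (row ~181, cols 268–298), batten front end (row ~196) and part of the stop below the fingers. I'll work those out in jig coordinates.

```bash
python3 -c "
from h import *
w=np.load('w1.npz');K,Rm,t=w['K'],w['R'],w['t'];im=w['im'].astype(int)
def pl(u,v,z):
    r=Rm@np.linalg.inv(K)@[u,v,1.];return t+r*(z-t[2])/r[2]
f=lambda u,v,z:(u,v,pl(u,v,z).round(4).tolist(),(1000*W2J(pl(u,v,z))).round(1).tolist())
print('kerf',f(250,123,.012),f(320,122.5,.012))
print('hook',f(268,181.5,.039),f(298,181.5,.039)); print('blade',f(270,140,.024),f(297,140,.024))
print('batten',f(190,196,.031),f(228,196,.031),f(217,60,.031)); print('board edge',f(331,60,.012),f(326,230,.012))
print('case',f(260,80,.05),f(304,80,.05))
print(im[170:190,283].tolist()); print(im[116:130,240].sum(1).tolist())
print(im[150,262:304].tolist())
"

```

```text
kerf (250, 123, [0.4721, 0.0695, 0.012], [35.0, 2.6]) (320, 122.5, [0.4013, 0.076, 0.012], [-36.1, 2.4])
hook (268, 181.5, [0.4587, 0.1257, 0.039], [16.4, 57.3]) (298, 181.5, [0.4292, 0.1286, 0.039], [-13.3, 57.4])
blade (270, 140, [0.4531, 0.0872, 0.024], [14.4, 18.4]) (297, 140, [0.4263, 0.0898, 0.024], [-12.5, 18.5])
batten (190, 196, [0.5406, 0.1347, 0.031], [97.0, 74.0]) (228, 196, [0.5018, 0.1385, 0.031], [58.1, 74.1]) (217, 60, [0.493, 0.0097, 0.031], [61.5, -54.9])
board edge (331, 60, [0.3866, 0.0184, 0.012], [-45.3, -56.3]) (326, 230, [0.4028, 0.1927, 0.012], [-45.7, 118.7])
case (260, 80, [0.4546, 0.0318, 0.05], [21.2, -36.6]) (304, 80, [0.416, 0.0356, 0.05], [-17.6, -36.5])
[[189, 196, 216], [185, 192, 215], [186, 193, 214], [188, 195, 218], [189, 195, 219], [185, 191, 215], [187, 193, 217], [187, 194, 218], [109, 107, 109], [105, 102, 104], [103, 101, 101], [167, 169, 176], [177, 184, 205], [139, 147, 153], [158, 167, 181], [157, 169, 179], [154, 164, 173], [156, 166, 177], [162, 173, 184], [168, 179, 191]]
[498, 501, 505, 506, 522, 519, 248, 359, 513, 500, 505, 508, 513, 519]
[[157, 168, 177], [155, 164, 174], [155, 166, 174], [156, 166, 174], [156, 165, 174], [154, 163, 174], [157, 164, 175], [156, 168, 176], [187, 173, 118], [214, 175, 46], [219, 176, 26], [220, 176, 25], [219, 176, 24], [219, 177, 18], [219, 178, 19], [221, 179, 26], [220, 179, 24], [218, 176, 23], [218, 175, 28], [218, 176, 26], [219, 176, 23], [220, 178, 21], [219, 176, 14], [222, 179, 21], [221, 177, 23], [218, 175, 19], [220, 179, 31], [157, 131, 48], [91, 77, 54], [106, 93, 60], [107, 94, 56], [110, 95, 60], [106, 92, 51], [133, 117, 71], [155, 161, 168], [161, 170, 181], [164, 174, 185], [164, 175, 188], [168, 176, 188], [164, 173, 185], [162, 174, 181], [156, 166, 176]]
```

```bash
sed -i 's/O=np.array(.*;YAW/O=np.array([.4384,.0721]);YAW/' h.py; python3 -c "
from h import *
go(J(0,27),.028,-1.666)"
```

```text
t 3.67 now [0.4406 0.1331 0.4048] [-3.141  0.    -1.661] F [-0.77  0.87  0.78] jigtip [-3.6 60.9] tipz 0.2267 MOVE [-26.9387  -0.1334   0.2077] turn 0.3
```

```bash
python3 -c "
from h import *
for i in range(3): go(J(0,.027),.028,-1.666); cams.grab_frame('wrist')"
```

```text
t 3.67 now [0.4406 0.1331 0.4048] [-3.141  0.    -1.661] F [-0.77  0.87  0.78] jigtip [-3.6 60.9] tipz 0.2267 MOVE [ 0.034  -0.0033  0.1987] turn 0.3
t 3.73 now [0.4406 0.1334 0.4048] [-3.141  0.    -1.66 ] F [-0.28  0.02 -0.22] jigtip [-3.7 61.2] tipz 0.2267 MOVE [ 0.0343 -0.0034  0.1987] turn 0.3
t 3.77 now [0.4405 0.1335 0.4047] [-3.142  0.    -1.66 ] F [-0.18 -0.1  -0.08] jigtip [-3.7 61.3] tipz 0.2266 MOVE [ 0.0344 -0.0035  0.1986] turn 0.3
```

Call:
play_rows(targets=[[[0.017,-0.002,0.04,0],[0.034,-0.003,0.09,0.3],[0.034,-0.003,0.14,0.3],[0.034,-0.003,0.175,0.3],[0.034,-0.003,0.175,0.3]]], grip=255)

```text
t: 4.45
eef_pos: [0.4398, 0.0986, 0.2278]
ee_rot: [3.137, -0.004, -1.666]
force: [0.4, -0.7, 0.6]
width: 0.0004
```

```bash
python3 -c "
from h import *
cams.grab_frame('scene');cams.grab_frame('scene')
p,im,d=grab('scene')
u,v=proj(p,np.r_[J(0,.03),.03]).astype(int);print(u,v)
c=im[v-70:v+60,u-90:u+90];cv2.imwrite('pics/s2.png',cv2.resize(c,None,fx=4,fy=4,interpolation=cv2.INTER_CUBIC)[:,:,::-1])
go(J(0,.027),.0275,-1.666);print(arm.get_state()['width'])"
```

```text
346 209
t 4.6 now [0.4413 0.0993 0.231 ] [-3.140e+00  1.000e-03 -1.666e+00] F [ 0.61 -0.13  1.16] jigtip [ 0.3 27.3] tipz 0.0529 MOVE [0.0004 0.0004 0.0254] turn 0.0
0.0006170641974444303
```

View pics/s2.png

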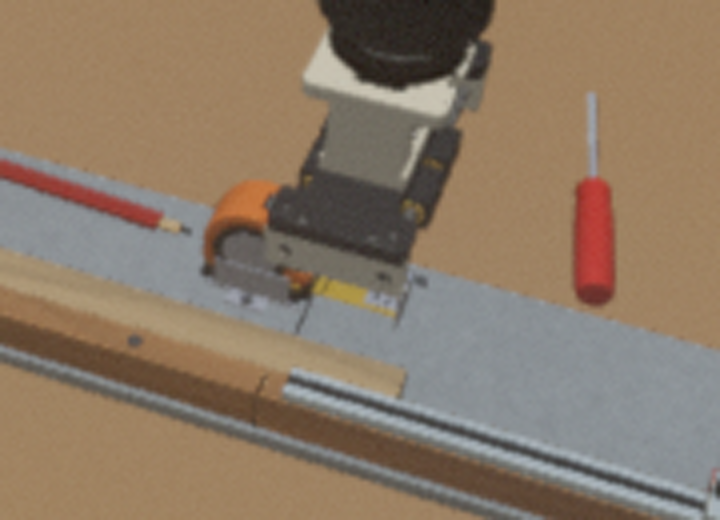

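Fingers sit above the blade between the case and the hook, clear of the batten. Next I lower them.

Call:
play_rows(targets=[[[0,0,0.012,0],[0,0,0.0255,0],[0,0,0.0255,0]]])

```text
t: 4.97
eef_pos: [0.4405, 0.0982, 0.2038]
ee_rot: [3.141, -0.0, -1.668]
force: [1.1, -0.2, 0.1]
width: 0.0002
```

```bash
python3 -c "
from h import *
cams.grab_frame('top');go(J(0,.027),.0275,-1.666)"
```

```text
t 5.03 now [0.4407 0.0984 0.2043] [ 3.142 -0.    -1.667] F [-0.22  0.08  0.49] jigtip [-0.2 26.4] tipz 0.0262 MOVE [-0.0006 -0.0002 -0.0013] turn -0.1
```

Call:
play_rows(targets=[[[-0.015,0,0,0],[-0.035,0,0,0],[-0.06,0,0,0],[-0.085,0,0,0],[-0.11,0,0,0]]])

```text
t: 5.65
eef_pos: [0.4513, 0.2094, 0.2043]
ee_rot: [3.141, -0.001, -1.667]
force: [1.2, -6.8, 3.5]
width: 0.0005
```

Call:
play_rows(targets=[[[0,0,0,0],[0,0,0,0]]])

```text
t: 5.9
eef_pos: [0.4513, 0.2084, 0.204]
ee_rot: [-3.141, 0.001, -1.667]
force: [-0.7, -1.1, 0.2]
width: 0.0003
```

```bash
python3 -c "
from h import *
p,im,d=grab('wrist','w3.png');go(J(0,.152),.0265,-1.666)
np.savez('w3',d=d,im=im,K=p['intrinsics'],R=cR(p),t=p['position'])
c=im[0:300,130:430];cv2.imwrite('pics/w3c.png',cv2.resize(c,None,fx=2,fy=2)[:,:,::-1])"
```

```text
t 5.95 now [0.4513 0.208  0.2041] [-3.142e+00  1.000e-03 -1.668e+00] F [-0.72  0.57 -0.03] jigtip [-1.000e-01  1.365e+02] tipz 0.026 MOVE [-0.0155 -0.     -0.0005] turn -0.1
```

View pics/w3c.png

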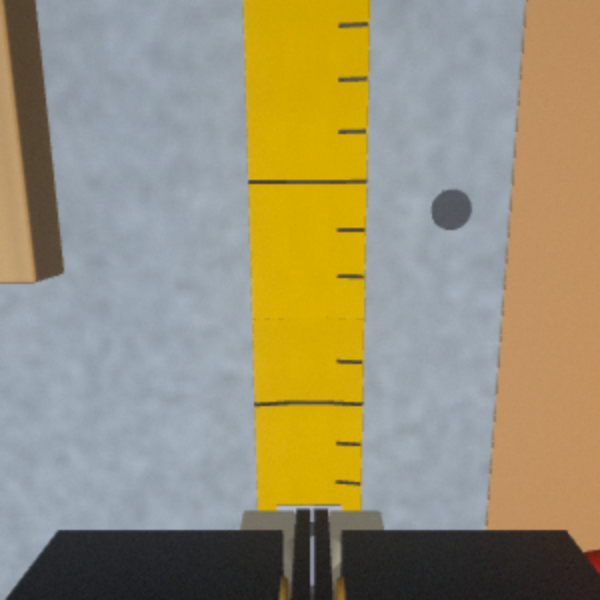

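Call:
play_rows(targets=[[[-0.004,0,0,0],[-0.008,0,0,0],[-0.011,0,0,0],[-0.013,0,0,0],[-0.013,0,0,0]]])

```text
t: 6.58
eef_pos: [0.4525, 0.2207, 0.2041]
ee_rot: [3.141, -0.0, -1.668]
force: [-0.5, -3.5, 2.2]
width: 0.0002
```

```bash
python3 -c "
from h import *
go(J(0,.152),.0265,-1.666)"
```

```text
t 6.58 now [0.4525 0.2207 0.2041] [ 3.141 -0.    -1.668] F [-0.54 -3.53  2.19] jigtip [-1.000e-01  1.493e+02] tipz 0.026 MOVE [-0.0027 -0.0001 -0.0005] turn -0.1
```

Call:
play_rows(targets=[[[0.02,0,-0.01,0],[0.05,0,-0.04,0],[0.08,0,-0.09,0],[0.08,0,-0.12,0],[0.08,0,-0.12,0]]])

```text
t: 7.2
eef_pos: [0.4454, 0.1407, 0.3275]
ee_rot: [-3.136, 0.005, -1.668]
force: [-0.4, -0.3, -0.5]
width: 0.0003
```

Call:
play_rows(targets=[[[0,0,0,0],[0,0,0,0]]])

```text
t: 7.45
eef_pos: [0.4446, 0.1409, 0.3234]
ee_rot: [3.14, -0.001, -1.668]
force: [-0.0, 0.5, -0.1]
width: 0.0004
```

```bash
python3 -c "
from h import *
p,im,d=grab('wrist','w4.png');go(J(0,.152),.0265,-1.666)
np.savez('w4',d=d,im=im,K=p['intrinsics'],R=cR(p),t=p['position'])
for X in ((0,0,.022),(0,.16,.039)): print(proj(p,np.r_[J(*X[:2]),X[2]]))
"
```

```text
t 7.5 now [0.4447 0.141  0.3233] [ 3.140e+00 -1.000e-03 -1.667e+00] F [ 0.65  0.88 -0.5 ] jigtip [-0.3 69.2] tipz 0.1452 MOVE [-0.0829 -0.0003  0.1186] turn -0.1
[284.16949094 113.88642139]
[284.61508591 309.73467483]
```

View pics/w4.png

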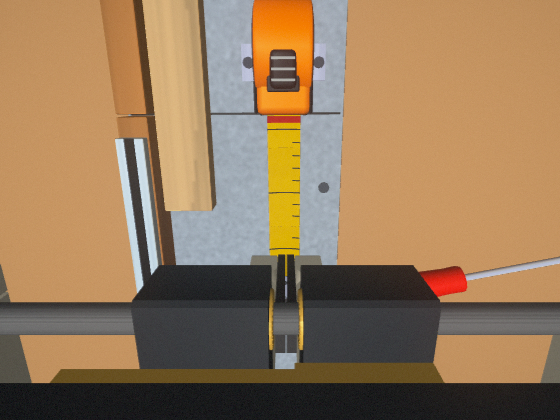

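Red band visible at the mouth (cols 268–300, rows ~116–122). I'll measure it.

```bash
python3 -c "
from h import *
w=np.load('w4.npz');K,Rm,t=w['K'],w['R'],w['t'];im=w['im'].astype(int)
def pl(u,v,z):
    r=Rm@np.linalg.inv(K)@[u,v,1.];return t+r*(z-t[2])/r[2]
for v in range(108,128): print(v,im[v,280:290].mean(0).round().tolist(),im[v,225:240].mean(0).round().tolist(),(1000*W2J(pl(285,v+0.,.024))).round(1).tolist())
print('kerf',(1000*W2J(pl(232,113.5,.012))).round(1))
g=im[120:260,292:297].sum((1,2));print([120+i for i in range(1,139) if g[i]<g[i-1] and g[i]<=g[i+1] and g[i]<1500])
print(im[250,262:306].sum(1).tolist())
"

```

```text
108 [242.0, 139.0, 29.0] [162.0, 172.0, 183.0] [-0.6, -4.4]
109 [236.0, 128.0, 25.0] [162.0, 172.0, 182.0] [-0.6, -3.6]
110 [230.0, 120.0, 24.0] [161.0, 170.0, 181.0] [-0.6, -2.9]
111 [222.0, 111.0, 24.0] [161.0, 171.0, 181.0] [-0.6, -2.2]
112 [214.0, 104.0, 23.0] [140.0, 147.0, 155.0] [-0.6, -1.5]
113 [178.0, 88.0, 28.0] [83.0, 80.0, 79.0] [-0.6, -0.7]
114 [136.0, 71.0, 32.0] [96.0, 96.0, 97.0] [-0.6, 0.0]
115 [221.0, 177.0, 6.0] [158.0, 168.0, 178.0] [-0.6, 0.7]
116 [186.0, 64.0, 42.0] [160.0, 170.0, 179.0] [-0.6, 1.5]
117 [184.0, 51.0, 42.0] [161.0, 170.0, 181.0] [-0.6, 2.2]
118 [185.0, 51.0, 44.0] [161.0, 170.0, 181.0] [-0.6, 2.9]
119 [186.0, 52.0, 43.0] [159.0, 169.0, 179.0] [-0.6, 3.7]
120 [186.0, 53.0, 44.0] [160.0, 171.0, 181.0] [-0.6, 4.4]
121 [186.0, 53.0, 44.0] [161.0, 172.0, 182.0] [-0.6, 5.1]
122 [195.0, 79.0, 42.0] [162.0, 172.0, 182.0] [-0.6, 5.9]
123 [222.0, 176.0, 7.0] [163.0, 173.0, 182.0] [-0.6, 6.6]
124 [223.0, 180.0, 4.0] [162.0, 172.0, 182.0] [-0.6, 7.4]
125 [222.0, 180.0, 6.0] [161.0, 171.0, 181.0] [-0.6, 8.1]
126 [222.0, 180.0, 6.0] [162.0, 172.0, 182.0] [-0.6, 8.9]
127 [223.0, 180.0, 6.0] [164.0, 174.0, 184.0] [-0.6, 9.6]
kerf [41.1  0. ]
[129, 142, 155, 168, 180, 192, 204, 216, 237, 248, 256]
[529, 531, 526, 521, 519, 514, 523, 446, 421, 389, 401, 397, 403, 395, 391, 398, 397, 414, 400, 396, 408, 400, 395, 399, 409, 396, 395, 403, 398, 412, 411, 391, 395, 397, 397, 403, 388, 415, 511, 513, 501, 507, 495, 505]
```

Kerf reads y = 0.0, so the origin is right. The red line's back edge is about 1.1 mm clear of the mouth, so the blade is at about 157 mm and locked. Next is the stop.

```bash
python3 -c "
from h import *
P=np.load('top_P.npy');Q=np.c_[1000*W2J(P.reshape(-1,3)),1000*P.reshape(-1,3)[:,2]]
Q=Q[np.isfinite(Q).all(1)];m=(Q[:,0]>-10)&(Q[:,0]<80)&(Q[:,2]>45)&(Q[:,2]<65)&(Q[:,1]>120)&(Q[:,1]<330)
print(m.sum(),np.percentile(Q[m],[1,5,50,95,99],axis=0).round(1))
go(J(.05,.34),.12,-1.666)"
```

```text
268 [[ -8.8 254.4  46. ]
 [ -5.4 255.2  48.3]
 [ 34.9 261.7  54.4]
 [ 75.2 269.9  57.9]
 [ 78.4 271.6  59.2]]
t 7.5 now [0.4447 0.141  0.3233] [ 3.140e+00 -1.000e-03 -1.667e+00] F [ 0.65  0.88 -0.5 ] jigtip [-0.3 69.2] tipz 0.1452 MOVE [-0.2709 -0.0499  0.0249] turn -0.1
```

Call:
play_rows(targets=[[[-0.05,-0.012,0,0],[-0.1,-0.025,0,0],[-0.15,-0.037,0,0],[-0.2,-0.05,0,0],[-0.231,-0.05,0,0]]])

```text
t: 8.12
eef_pos: [0.5176, 0.3685, 0.3223]
ee_rot: [3.141, -0.002, -1.667]
force: [0.5, -1.1, -0.3]
width: 0.0004
```

Call:
play_rows(targets=[[[0,0,0.03,0],[0,0,0.07,0],[0,0,0.1,0],[0,0,0.11,0],[0,0,0.11,0]]])

```text
t: 8.75
eef_pos: [0.517, 0.3663, 0.2134]
ee_rot: [3.141, -0.002, -1.667]
force: [0.8, 1.0, 0.0]
width: 0.0004
```

```bash
python3 -c "
from h import *
go(J(.05,.1865),.035,-1.666)"
```

```text
t 8.75 now [0.517  0.3663 0.2134] [ 3.141e+00 -2.000e-03 -1.667e+00] F [0.81 0.97 0.03] jigtip [ 50.3 300.3] tipz 0.0353 MOVE [0.1138 0.0002 0.0005] turn -0.1
```

Call:
play_rows(targets=[[[0.02,0,0,0],[0.045,0,0,0],[0.07,0,0,0],[0.09,0,0,0],[0.1,0,0,0]]])

```text
t: 9.38
eef_pos: [0.5073, 0.2651, 0.2149]
ee_rot: [-3.141, 0.001, -1.669]
force: [1.6, 3.6, 2.1]
width: 0.0001
```

Call:
play_rows(targets=[[[0.003,0,0,0],[0.006,0,0,0],[0.008,0,0,0],[0.008,0,0,0]]])

```text
t: 9.88
eef_pos: [0.5065, 0.2588, 0.2139]
ee_rot: [3.141, -0.0, -1.667]
force: [1.4, 2.1, 1.0]
width: 0.0004
```

```bash
python3 -c "
from h import *
go(J(.05,.1865),.035,-1.666)
p,im,d=grab('top')
u,v=proj(p,np.r_[J(0.03,.165),.03]).astype(int)
c=im[v-35:v+35,u-45:u+45];cv2.imwrite('pics/t5.png',cv2.resize(c,None,fx=8,fy=8,interpolation=cv2.INTER_CUBIC)[:,:,::-1])
go(J(.05,.1865),.035,-1.666)"
```

```text
t 9.88 now [0.5065 0.2588 0.2139] [ 3.141 -0.    -1.667] F [1.44 2.1  1.05] jigtip [ 50.  192.4] tipz 0.0358 MOVE [0.0059 0.     0.0009] turn -0.1
t 9.93 now [0.5065 0.2589 0.2139] [ 3.141 -0.    -1.667] F [1.35 2.35 1.13] jigtip [ 50.1 192.4] tipz 0.0358 MOVE [0.0059 0.     0.0008] turn -0.1
```

Call:
play_rows(targets=[[[0.001,0,0,0],[0.002,0,0,0],[0.003,0,0,0]]])

```text
t: 10.3
eef_pos: [0.5062, 0.2557, 0.214]
ee_rot: [3.141, -0.0, -1.668]
force: [1.3, 3.1, -0.8]
width: 0.0
```

Call:
play_rows(targets=[[[0.001,0,0,0],[0.001,0,0,0]]])

```text
t: 10.55
eef_pos: [0.5061, 0.2546, 0.214]
ee_rot: [3.141, -0.0, -1.668]
force: [1.3, 2.3, -0.9]
width: 0.0005
```

Call:
play_rows(targets=[[[0.001,0,0,0],[0.001,0,0,0]]])

```text
t: 10.8
eef_pos: [0.5059, 0.2536, 0.2141]
ee_rot: [3.141, -0.0, -1.668]
force: [1.8, 1.0, -1.8]
width: 0.0002
```

Call:
play_rows(targets=[[[0.001,0,0,0],[0.001,0,0,0]]])

```text
t: 11.05
eef_pos: [0.5059, 0.2527, 0.2141]
ee_rot: [3.141, -0.0, -1.668]
force: [0.4, 2.2, -1.4]
width: 0.0005
```

Call:
play_rows(targets=[[[0.001,0,0,0],[0.001,0,0,0]]])

```text
t: 11.3
eef_pos: [0.5058, 0.2519, 0.2141]
ee_rot: [3.142, 0.0, -1.668]
force: [-1.5, 4.0, -2.2]
width: 0.0004
```

Call:
play_rows(targets=[[[0.001,0,0,0],[0.001,0,0,0]]])

```text
t: 11.55
eef_pos: [0.5057, 0.2509, 0.2141]
ee_rot: [3.142, 0.0, -1.668]
force: [-0.7, 5.2, -2.4]
width: 0.0001
```

Call:
play_rows(targets=[[[-0.004,0,0,0],[-0.015,0,0,0],[-0.015,0,-0.04,0],[0.03,0,-0.09,0],[0.08,0,-0.14,0]]])

```text
t: 12.18
eef_pos: [0.4988, 0.1799, 0.3463]
ee_rot: [3.141, -0.001, -1.666]
force: [1.2, -0.5, -0.0]
width: 0.0006
```

Call:
play_rows(targets=[[[0.04,0.03,0,0],[0.045,0.04,0,0],[0.045,0.04,0,0],[0.045,0.04,0,0]]])

```text
t: 12.68
eef_pos: [0.4554, 0.1403, 0.3449]
ee_rot: [-3.141, -0.0, -1.667]
force: [-0.0, 0.6, 0.3]
width: 0.0006
```

```bash
python3 -c "
from h import *
p,im,d=grab('wrist','w6.png');go(J(0,.152),.0265,-1.666)
np.savez('w6',d=d,im=im,K=p['intrinsics'],R=cR(p),t=p['position'])
for X in ((0,0,.022),(0,.161,.039),(.05,.161,.054)): print(proj(p,np.r_[J(*X[:2]),X[2]]))
"
```

```text
t 12.72 now [0.4554 0.1403 0.3447] [ 3.141e+00 -1.000e-03 -1.667e+00] F [-0.39 -0.52 -0.31] jigtip [10.5 69.5] tipz 0.1666 MOVE [-0.0826  0.0106  0.1401] turn -0.0
[298.06811431 112.19454654]
[296.9557404  296.83764099]
[239.80507004 305.99122505]
```

View pics/w6.png

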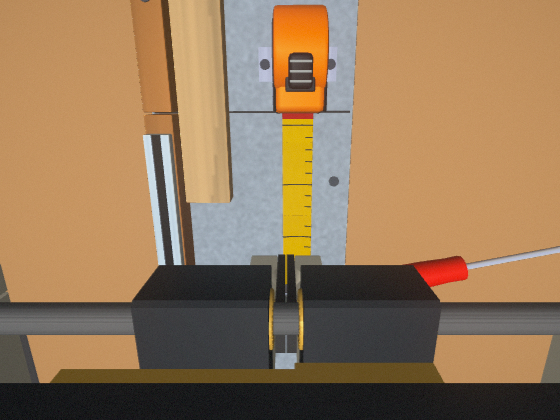

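Call:
play_rows(targets=[[[0.03,0,-0.01,0],[0.065,0,-0.02,0],[0.065,0,-0.02,0],[0.065,0,-0.02,0]]])

```text
t: 13.22
eef_pos: [0.449, 0.0751, 0.3646]
ee_rot: [3.141, -0.0, -1.668]
force: [-0.2, -0.2, -0.1]
width: 0.0003
```

```bash
python3 -c "
from h import *
def pl(p,u,v,z):
    r=cR(p)@np.linalg.inv(np.array(p['intrinsics']))@[u,v,1.];t=np.array(p['position']);return 1000*W2J(t+r*(z-t[2])/r[2])
w=np.load('w6.npz');im=w['im'].astype(int)
for v in range(108,122): print(v,im[v,294:302].mean(0).round().tolist(), end=' ')
p,im,d=grab('wrist');print()
a=proj(p,np.r_[J(0,0),.022]);b=proj(p,np.r_[J(0,.161),.039]);print(a,b)
im=im.astype(int);u=int(a[0])
for v in range(int(a[1])-5,int(a[1])+9): print(v,im[v,u-4:u+4].mean(0).round().tolist(),pl(p,u,v,.024).round(1))
print('hook')
for v in range(int(b[1])-14,int(b[1])+24): print(v,im[v,u-4:u+4].mean(0).round().tolist(),pl(p,u,v,.039).round(1)[1],'|',im[v,u-34:u-26].mean(0).round().tolist(),pl(p,u-30,v,.054).round(1)[1])
c=im[max(0,int(b[1])-90):int(b[1])+50,u-100:u+100].astype(np.uint8);cv2.imwrite('pics/w7.png',cv2.resize(c,None,fx=3.9,fy=3.9)[:,:,::-1])
"
```

```text
108 [231.0, 122.0, 26.0] 109 [223.0, 112.0, 24.0] 110 [216.0, 105.0, 20.0] 111 [180.0, 90.0, 29.0] 112 [136.0, 72.0, 33.0] 113 [155.0, 60.0, 50.0] 114 [182.0, 53.0, 44.0] 115 [183.0, 53.0, 44.0] 116 [184.0, 52.0, 44.0] 117 [184.0, 54.0, 44.0] 118 [184.0, 54.0, 44.0] 119 [220.0, 175.0, 11.0] 120 [221.0, 178.0, 4.0] 121 [222.0, 179.0, 12.0] 
[296.25717052 184.72464333] [295.60199133 343.50816259]
179 [63.0, 48.0, 44.0] [ 0.3 -5.8]
180 [67.0, 54.0, 51.0] [ 0.3 -4.9]
181 [245.0, 146.0, 32.0] [ 0.3 -4. ]
182 [247.0, 147.0, 30.0] [ 0.3 -3. ]
183 [247.0, 147.0, 32.0] [ 0.3 -2.1]
184 [247.0, 147.0, 30.0] [ 0.3 -1.2]
185 [247.0, 146.0, 26.0] [ 0.3 -0.2]
186 [247.0, 146.0, 30.0] [0.3 0.7]
187 [246.0, 146.0, 31.0] [0.3 1.7]
188 [247.0, 147.0, 33.0] [0.3 2.6]
189 [247.0, 147.0, 30.0] [0.3 3.6]
190 [247.0, 146.0, 31.0] [0.3 4.5]
191 [244.0, 140.0, 28.0] [0.3 5.5]
192 [237.0, 128.0, 28.0] [0.2 6.4]
hook
329 [111.0, 106.0, 100.0] 143.8 | [86.0, 82.0, 68.0] 133.0
330 [113.0, 108.0, 98.0] 145.0 | [85.0, 80.0, 68.0] 134.1
331 [113.0, 107.0, 97.0] 146.1 | [84.0, 78.0, 67.0] 135.2
332 [106.0, 101.0, 92.
[... 1281 characters left out ...]
156.0, 168.0, 169.0] 175.0 | [55.0, 56.0, 60.0] 162.6
356 [155.0, 165.0, 168.0] 176.2 | [58.0, 58.0, 60.0] 163.8
357 [158.0, 168.0, 172.0] 177.4 | [56.0, 57.0, 60.0] 165.0
358 [158.0, 169.0, 172.0] 178.7 | [55.0, 57.0, 59.0] 166.1
359 [156.0, 166.0, 171.0] 179.9 | [56.0, 57.0, 60.0] 167.3
360 [157.0, 168.0, 171.0] 181.2 | [56.0, 56.0, 58.0] 168.5
361 [158.0, 169.0, 173.0] 182.4 | [57.0, 58.0, 61.0] 169.7
362 [152.0, 158.0, 156.0] 183.6 | [55.0, 56.0, 59.0] 170.9
363 [135.0, 128.0, 106.0] 184.9 | [56.0, 56.0, 59.0] 172.1
364 [136.0, 128.0, 105.0] 186.1 | [54.0, 56.0, 58.0] 173.3
365 [122.0, 111.0, 86.0] 187.4 | [55.0, 55.0, 58.0] 174.4
366 [121.0, 110.0, 85.0] 188.7 | [56.0, 57.0, 60.0] 175.6
```

View pics/w7.png

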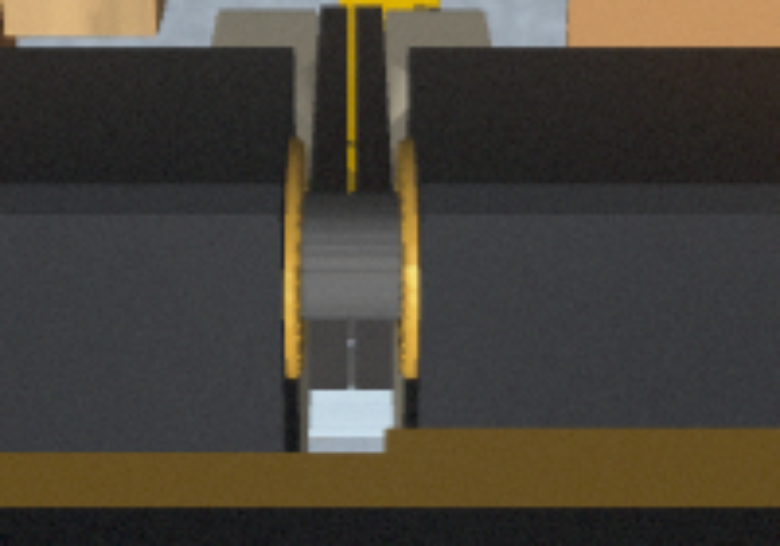

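I moved the wrong way: the camera looks along −y from the tool. I'll move +y for one view of both the mouth and the hook/stop.

Call:
play_rows(targets=[[[-0.05,0,-0.01,0],[-0.1,0,-0.02,0],[-0.14,0,-0.03,0],[-0.16,0,-0.03,0],[-0.16,0,-0.03,0]]])

```text
t: 13.9
eef_pos: [0.4638, 0.2353, 0.3939]
ee_rot: [3.14, -0.001, -1.665]
force: [-0.3, 0.2, 0.3]
width: 0.0003
```

Call:
play_rows(targets=[[[0,0,0,0],[0,0,0,0],[0,0,0,0]]])

```text
t: 14.28
eef_pos: [0.4639, 0.2332, 0.395]
ee_rot: [-3.142, 0.0, -1.668]
force: [0.9, 0.0, -0.2]
width: 0.0004
```

```bash
cat > m.py <<'E'
from h import *
import sys
def pl(p,u,v,z):
    r=cR(p)@np.linalg.inv(np.array(p['intrinsics']))@[u,v,1.];t=np.array(p['position']);return 1000*W2J(t+r*(z-t[2])/r[2])
p,im,d=grab('wrist');go(J(0,.15),.026,-1.666)
a=proj(p,np.r_[J(0,0),.024]);b=proj(p,np.r_[J(0,.161),.039]);print(a,b)
im0=im;im=im.astype(int);u=int(round(a[0]))
for v in range(int(a[1])-4,int(a[1])+10): print(v,im[v,u-4:u+4].mean(0).round().tolist(),pl(p,u,v,.024).round(1)[1],'kerf',im[v,u-50:u-30].mean(0).round().tolist(),pl(p,u-40,v,.012)[1].round(1))
u=int(round(b[0]));print('hook')
for v in range(int(b[1])-9,int(b[1])+14): print(v,im[v,u-4:u+4].mean(0).round().tolist(),pl(p,u,v,.039).round(1)[1],'|',im[v,u-54:u-46].mean(0).round().tolist(),pl(p,u-50,v,.054).round(1)[1])
c=im0[int(a[1])-20:int(b[1])+40,u-90:u+60];cv2.imwrite('pics/'+sys.argv[1],cv2.resize(c,None,fx=3,fy=3)[:,:,::-1]);print(c.shape)
E
python3 m.py w8.png
```

```text
t 14.32 now [0.4639 0.2333 0.3951] [-3.141  0.    -1.668] F [-0.24  1.04 -0.01] jigtip [ 10.1 162.9] tipz 0.217 MOVE [0.0129 0.0101 0.191 ] turn -0.1
[296.54873127  -1.28504953] [295.86743818 183.65932754]
-5 [22.0, 24.0, 23.0] -2.8 kerf [25.0, 26.0, 27.0] -5.9
-4 [24.0, 25.0, 24.0] -2.1 kerf [25.0, 26.0, 27.0] -5.1
-3 [24.0, 25.0, 26.0] -1.3 kerf [22.0, 23.0, 26.0] -4.3
-2 [23.0, 24.0, 25.0] -0.5 kerf [23.0, 25.0, 26.0] -3.5
-1 [22.0, 24.0, 25.0] 0.2 kerf [23.0, 24.0, 26.0] -2.7
0 [134.0, 46.0, 42.0] 1.0 kerf [155.0, 165.0, 175.0] -1.9
1 [175.0, 49.0, 44.0] 1.8 kerf [117.0, 121.0, 126.0] -1.1
2 [177.0, 49.0, 45.0] 2.5 kerf [84.0, 82.0, 82.0] -0.3
3 [177.0, 50.0, 45.0] 3.3 kerf [116.0, 120.0, 125.0] 0.5
4 [176.0, 50.0, 44.0] 4.1 kerf [154.0, 164.0, 173.0] 1.3
5 [176.0, 48.0, 44.0] 4.9 kerf [155.0, 165.0, 175.0] 2.1
6 [181.0, 111.0, 35.0] 5.6 kerf [154.0, 164.0, 175.0] 2.9
7 [215.0, 171.0, 9.0] 6.4 kerf [154.0, 164.0, 174.0] 3.7
8 [216.0, 173.0, 10.0] 7.2 kerf [154.0, 164.0, 174.0] 4.5
hook
174 [187.0, 194.0, 217.0] 151.6 | [155.0, 167.0, 178.0] 148.4
175 [188.0, 195.0, 216.0] 152.5 |
[... 1083 characters left out ...]
193 [198.0, 218.0, 228.0] 170.3 | [202.0, 221.0, 231.0] 166.3
194 [199.0, 219.0, 229.0] 171.3 | [201.0, 220.0, 230.0] 167.2
195 [202.0, 220.0, 231.0] 172.3 | [201.0, 220.0, 231.0] 168.2
196 [204.0, 222.0, 232.0] 173.3 | [202.0, 221.0, 231.0] 169.2Traceback (most recent call last):
  File "m.py", line 11, in <module>
    c=im0[int(a[1])-20:int(b[1])+40,u-90:u+60];cv2.imwrite('pics/'+sys.argv[1],cv2.resize(c,None,fx=3,fy=3)[:,:,::-1]);print(c.shape)
                                                                               ~~~~~~~~~~^^^^^^^^^^^^^^^^^^
cv2.error: OpenCV(4.12.0) /io/opencv/modules/imgproc/src/resize.cpp:4208: error: (-215:Assertion failed) !ssize.empty() in function 'resize'
```

```bash
python3 -c "
from h import *
for f,u in (('w4',285),('w6',298)):
    w=np.load(f+'.npz');K,Rm,t=w['K'],w['R'],w['t'];im=w['im'].astype(float)
    def Y(v,z):
        r=Rm@np.linalg.inv(K)@[u,v,1.];return 1000*W2J(t+r*(z-t[2])/r[2])[1]
    c=im[100:125,u-60:u-40].sum((1,2));c=np.maximum(np.median(c)-c-150,0);k=100+(c*np.arange(25)).sum()/c.sum()
    g=im[112:128,u-4:u+4,1].mean(1);i=[j for j in range(15) if g[j]<115<=g[j+1] and j>3][0];e=112+i+(115-g[i])/(g[i+1]-g[i])
    print(f,'kerf row',k,Y(k,.012),'red front',e,Y(e,.024),'net',Y(e,.024)-Y(k,.012))
go(J(0,.141),.026,-1.666)"
```

```text
w4 kerf row 113.2547580206634 -0.10104436317738057 red front 122.36821705426357 6.161631862436815 net 6.262676225614196
w6 kerf row 111.53268375744963 -0.19967350628894487 red front 118.50515463917526 4.9061068205674525 net 5.105780326856397
t 14.32 now [0.4639 0.2333 0.3951] [-3.141  0.    -1.668] F [-0.24  1.04 -0.01] jigtip [ 10.1 162.9] tipz 0.217 MOVE [0.0219 0.0101 0.191 ] turn -0.1
```

Blade now reads about 156.1 mm. Pushing the stop settled it from 157.3, so it is borderline. I'll redraw it by about 1 mm for a clear margin, then bring the stop back up.

Call:
play_rows(targets=[[[0.012,0.005,0.05,0],[0.022,0.01,0.1,0],[0.022,0.01,0.15,0],[0.022,0.01,0.18,0],[0.022,0.01,0.18,0]]])

```text
t: 14.95
eef_pos: [0.4513, 0.2121, 0.2132]
ee_rot: [3.139, -0.004, -1.668]
force: [0.6, 0.7, 1.0]
width: 0.0006
```

Call:
play_rows(targets=[[[0,0,0.01,0],[0,0,0.01,0],[0,0,0.01,0]]])

```text
t: 15.32
eef_pos: [0.4521, 0.2132, 0.2059]
ee_rot: [-3.141, 0.001, -1.667]
force: [-0.1, 0.2, -0.9]
width: 0.0001
```

```bash
python3 -c "
from h import *
go(J(0,.1504),.026,-1.666)"
```

```text
t 15.32 now [0.4521 0.2132 0.2059] [-3.141e+00  1.000e-03 -1.667e+00] F [-0.1   0.17 -0.87] jigtip [  0.3 141.8] tipz 0.0278 MOVE [-0.0086  0.0003  0.0018] turn -0.1
```

Call:
play_rows(targets=[[[-0.002,0,0.001,0],[-0.004,0,0.001,0],[-0.006,0,0.001,0],[-0.0075,0,0.001,0],[-0.0085,0,0.001,0]]])

```text
t: 15.95
eef_pos: [0.4525, 0.2209, 0.204]
ee_rot: [3.141, -0.002, -1.667]
force: [1.7, -7.3, 4.1]
width: 0.0005
```

Call:
play_rows(targets=[[[0,0,0,0],[0,0,0,0]]])

```text
t: 16.2
eef_pos: [0.4525, 0.2209, 0.204]
ee_rot: [3.141, -0.001, -1.668]
force: [1.1, -5.0, 3.9]
width: 0.0002
```

```bash
python3 -c "
from h import *
go(J(0,.1504),.026,-1.666)"
```

```text
t 16.2 now [0.4525 0.2209 0.204 ] [ 3.141e+00 -1.000e-03 -1.668e+00] F [ 1.15 -5.    3.91] jigtip [-1.000e-01  1.495e+02] tipz 0.0259 MOVE [-0.0009 -0.0001 -0.0001] turn -0.1
```

Call:
play_rows(targets=[[[-0.0008,0,0,0],[-0.0016,0,0,0],[-0.0016,0,0,0]]])

```text
t: 16.58
eef_pos: [0.4527, 0.2223, 0.2039]
ee_rot: [3.141, -0.002, -1.668]
force: [1.3, -6.3, 4.7]
width: 0.0006
```

Call:
play_rows(targets=[[[0.02,0,-0.01,0],[0.05,0,-0.05,0],[0.08,0.002,-0.1,0],[0.082,0.005,-0.135,0],[0.082,0.005,-0.14,0]]])

```text
t: 17.2
eef_pos: [0.44, 0.1411, 0.3473]
ee_rot: [-3.137, 0.005, -1.668]
force: [0.2, -0.2, -0.8]
width: 0.0007
```

Call:
play_rows(targets=[[[0,0,0,0],[0,0,0,0],[0,0,0,0]]])

```text
t: 17.58
eef_pos: [0.4398, 0.1419, 0.3429]
ee_rot: [3.14, -0.001, -1.667]
force: [0.8, 0.7, 0.2]
width: 0.0002
```

```bash
cat > red.py <<'E'
from h import *
def red():
    p,im,d=grab('wrist');im=im.astype(float);K,Rm,t=np.array(p['intrinsics']),cR(p),np.array(p['position'])
    a=proj(p,np.r_[J(0,0),.024]);u=int(round(a[0]));r0=int(a[1])-12
    def Y(v,z):
        r=Rm@np.linalg.inv(K)@[u,v,1.];return 1000*W2J(t+r*(z-t[2])/r[2])[1]
    c=im[r0:r0+25,u-60:u-40].sum((1,2));c=np.maximum(np.median(c)-c-150,0);k=r0+(c*np.arange(25)).sum()/c.sum()
    g=im[r0:r0+32,u-4:u+4].mean(1);print([x.round().astype(int).tolist() for x in g[8:26]])
    G=g[:,1];i=[j for j in range(31) if G[j]<115<=G[j+1] and j>12][-1];e=r0+i+(115-G[i])/(G[i+1]-G[i])
    print('kerf',k,Y(k,.012),'redfront',e,'blade',155-4+4+0+Y(e,.024)-Y(k,.012)-4)
red()
E
python3 red.py; python3 -c "
from h import *
go(J(.05,.300),.035,-1.666)"
```

```text
[[234, 126, 28], [227, 117, 26], [219, 109, 28], [200, 97, 24], [154, 78, 31], [133, 92, 42], [220, 176, 8], [222, 179, 3], [196, 86, 39], [184, 54, 44], [184, 51, 44], [185, 52, 43], [184, 50, 43], [185, 52, 44], [204, 110, 36], [222, 177, 12], [222, 179, 7], [222, 179, 8]]
kerf 112.01957423777738 -0.12928104539750107 redfront 128.2554347826087 blade 163.426960161312
t 17.62 now [0.4398 0.1419 0.3431] [ 3.140e+00 -1.000e-03 -1.667e+00] F [ 0.05 -0.43 -0.41] jigtip [-5.2 69.7] tipz 0.165 MOVE [-0.2306 -0.055   0.1296] turn -0.1
```

Call:
play_rows(targets=[[[-0.05,-0.012,0,0],[-0.1,-0.025,0,0],[-0.15,-0.037,0,0],[-0.2,-0.05,0,0],[-0.231,-0.055,0.02,0]]])

```text
t: 18.25
eef_pos: [0.518, 0.3692, 0.3238]
ee_rot: [-3.14, 0.001, -1.666]
force: [-0.4, 0.1, -0.0]
width: 0.0
```

Call:
play_rows(targets=[[[0.03,0,0.04,0],[0.06,0,0.08,0],[0.085,0,0.11,0],[0.092,0,0.11,0],[0.092,0,0.11,0]]])

```text
t: 18.88
eef_pos: [0.5086, 0.2753, 0.2144]
ee_rot: [-3.141, 0.0, -1.667]
force: [0.3, -0.0, 0.9]
width: 0.0007
```

```bash
python3 -c "
from h import *
go(J(.05,.190),.035,-1.666)"
```

```text
t 18.88 now [0.5086 0.2753 0.2144] [-3.141  0.    -1.667] F [ 0.27 -0.04  0.87] jigtip [ 50.6 208.9] tipz 0.0363 MOVE [0.0189 0.0006 0.0013] turn -0.1
```

Call:
play_rows(targets=[[[0.008,0,0.001,0],[0.014,0,0.001,0],[0.018,0,0.001,0],[0.02,0,0.001,0],[0.02,0,0.001,0]]])

```text
t: 19.5
eef_pos: [0.5063, 0.2552, 0.2133]
ee_rot: [-3.141, 0.001, -1.667]
force: [-0.3, 1.0, 0.7]
width: 0.0003
```

Call:
play_rows(targets=[[[0.001,0,0,0],[0.001,0,0,0]]])

```text
t: 19.75
eef_pos: [0.5063, 0.2543, 0.2132]
ee_rot: [-3.141, 0.001, -1.667]
force: [-0.6, 2.2, 1.7]
width: 0.0006
```

Call:
play_rows(targets=[[[0.001,0,0,0],[0.001,0,0,0]]])

```text
t: 20.0
eef_pos: [0.5062, 0.2533, 0.2132]
ee_rot: [-3.141, 0.001, -1.667]
force: [-0.2, 5.3, 1.8]
width: 0.0005
```

Call:
play_rows(targets=[[[0.0003,0,0,0],[0.0003,0,0,0]]])

```text
t: 20.25
eef_pos: [0.5062, 0.253, 0.2132]
ee_rot: [-3.141, 0.001, -1.667]
force: [1.0, 3.7, 2.4]
width: 0.0004
```

Call:
play_rows(targets=[[[-0.004,0,0,0],[-0.015,0,0,0],[-0.015,0,-0.04,0],[0.0,0.02,-0.09,0],[0.02,0.05,-0.14,0]]])

```text
t: 20.88
eef_pos: [0.4539, 0.2377, 0.3536]
ee_rot: [3.14, -0.002, -1.668]
force: [0.5, 0.3, -0.1]
width: 0.0002
```

Call:
play_rows(targets=[[[0.016,0,-0.03,0],[0.016,0,-0.03,0],[0.016,0,-0.03,0]]])

```text
t: 21.25
eef_pos: [0.4525, 0.2218, 0.3823]
ee_rot: [3.141, -0.001, -1.668]
force: [0.1, -0.5, -0.5]
width: 0.0007
```

```bash
sed -i "s/^c=im0.*/c=im0[0:int(b[1])+40,u-100:u+60];cv2.imwrite('pics\/'+sys.argv[1],cv2.resize(c,None,fx=2.6,fy=2.6)[:,:,::-1])/; s/range(int(a\[1\])-4,/range(max(0,int(a[1])-4),/" m.py; python3 m.py w9.png | cut -c1-130
```

```text
t 21.3 now [0.4525 0.2218 0.3818] [ 3.140e+00 -2.000e-03 -1.668e+00] F [0.09 0.6  0.5 ] jigtip [-1.000e-01  1.504e+02] tipz 0.2037
[284.34622086  11.77974674] [284.79497509 199.95697625]
7 [110.0, 61.0, 33.0] -3.6 kerf [156.0, 166.0, 176.0] -6.3
8 [104.0, 58.0, 33.0] -2.8 kerf [157.0, 169.0, 179.0] -5.5
9 [156.0, 111.0, 26.0] -2.1 kerf [158.0, 168.0, 178.0] -4.7
10 [114.0, 100.0, 64.0] -1.3 kerf [157.0, 168.0, 178.0] -4.0
11 [71.0, 67.0, 64.0] -0.6 kerf [157.0, 167.0, 177.0] -3.2
12 [45.0, 41.0, 38.0] 0.2 kerf [156.0, 167.0, 177.0] -2.4
13 [141.0, 115.0, 29.0] 0.9 kerf [156.0, 166.0, 177.0] -1.6
14 [215.0, 172.0, 5.0] 1.7 kerf [89.0, 89.0, 88.0] -0.8
15 [179.0, 62.0, 42.0] 2.4 kerf [84.0, 82.0, 81.0] -0.0
16 [177.0, 49.0, 42.0] 3.2 kerf [130.0, 136.0, 143.0] 0.7
17 [178.0, 50.0, 44.0] 4.0 kerf [155.0, 165.0, 175.0] 1.5
18 [178.0, 49.0, 42.0] 4.7 kerf [156.0, 166.0, 176.0] 2.3
19 [178.0, 50.0, 42.0] 5.5 kerf [156.0, 166.0, 176.0] 3.1
20 [178.0, 49.0, 43.0] 6.2 kerf [155.0, 166.0, 175.0] 3.9
hook
190 [188.0, 196.0, 218.0] 151.4 | [156.0, 167.0, 178.0] 147.5
191 [188.0, 196.0, 218.0] 15
[... 632 characters left out ...]
19.0, 117.0] 157.7
202 [115.0, 118.0, 115.0] 163.0 | [116.0, 119.0, 117.0] 158.6
203 [116.0, 119.0, 117.0] 164.0 | [115.0, 120.0, 118.0] 159.6
204 [162.0, 167.0, 160.0] 165.0 | [123.0, 128.0, 124.0] 160.5
205 [206.0, 223.0, 232.0] 165.9 | [207.0, 222.0, 229.0] 161.4
206 [208.0, 224.0, 234.0] 166.9 | [209.0, 226.0, 236.0] 162.4
207 [203.0, 221.0, 231.0] 167.9 | [208.0, 224.0, 234.0] 163.3
208 [204.0, 222.0, 232.0] 168.9 | [208.0, 224.0, 235.0] 164.3
209 [202.0, 221.0, 231.0] 169.9 | [206.0, 223.0, 234.0] 165.2
210 [198.0, 218.0, 228.0] 170.9 | [203.0, 221.0, 232.0] 166.1
211 [200.0, 219.0, 229.0] 171.9 | [203.0, 222.0, 231.0] 167.1
212 [201.0, 219.0, 229.0] 172.9 | [203.0, 222.0, 232.0] 168.0
```

View pics/w9.png

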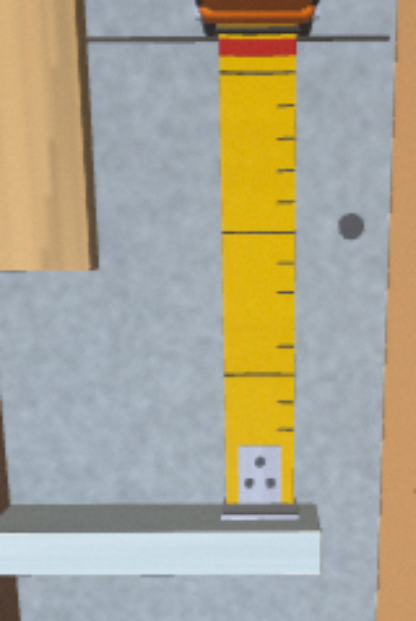

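Stop (row 204) and hook (row 199) are in contact within about 0.3 mm. The red line is out with a sliver of yellow behind it, so the blade is at about 157 mm. Now the button; I'll check the case heights around it from the depth picture.

```bash
python3 -c "
from h import *
for f in ('w1','w6'):
    w=np.load(f+'.npz');K,Rm,t,d=w['K'],w['R'],w['t'],w['d']
    v,u=np.mgrid[0:420,0:560];P=np.stack([u,v,np.ones_like(u)],-1)@np.linalg.inv(K).T*d[...,None]@Rm.T+t
    q=1000*W2J(P);z=1000*P[...,2];ok=d>0
    print(f,'cols y:',list(range(-70,1,5)))
    for x in (-15,-12,-10,-6,0,6,10,12,15):
        print(x,[round(float(np.median(z[m])),1) if (m:=ok&(abs(q[...,0]-x)<1.5)&(abs(q[...,1]-y)<2.5)&(z>40)).any() else 0 for y in range(-70,1,5)])
go(J(0,-.031),.09,-1.666)
"
```

```text
w1 cols y: [-70, -65, -60, -55, -50, -45, -40, -35, -30, -25, -20, -15, -10, -5, 0]
-15 [58.3, 65.8, 70.8, 73.8, 75.9, 76.9, 77.6, 77.1, 75.8, 73.2, 69.6, 68.1, 68.2, 67.4, 0]
-12 [58.7, 65.7, 71.5, 74.3, 76.4, 77.2, 78.0, 77.4, 76.2, 73.6, 70.6, 69.0, 68.8, 68.2, 64.6]
-10 [58.7, 66.4, 71.3, 73.9, 76.7, 77.3, 77.6, 77.2, 76.1, 73.8, 71.0, 69.2, 69.1, 68.4, 64.9]
-6 [58.6, 66.4, 71.1, 74.2, 76.3, 77.5, 78.1, 78.3, 77.7, 77.8, 77.0, 69.6, 69.0, 68.3, 64.4]
0 [58.9, 66.5, 70.9, 74.1, 76.4, 77.5, 77.9, 78.8, 78.8, 78.6, 77.7, 71.3, 69.0, 68.8, 65.5]
6 [58.6, 66.1, 70.9, 74.1, 76.4, 77.3, 77.9, 78.6, 78.7, 78.3, 77.8, 70.7, 69.3, 68.6, 65.2]
10 [57.7, 66.2, 71.5, 74.5, 76.6, 77.4, 78.2, 77.3, 76.8, 74.3, 73.4, 69.7, 69.4, 68.5, 65.2]
12 [58.7, 67.0, 71.2, 74.1, 76.5, 77.4, 78.2, 77.3, 76.6, 74.0, 70.6, 69.3, 69.0, 68.6, 64.6]
15 [59.0, 66.5, 71.3, 74.2, 76.3, 77.7, 77.9, 77.6, 76.1, 73.9, 70.4, 68.4, 68.3, 68.5, 64.3]
w6 cols y: [-70, -65, -60, -55, -50, -45, -40, -35, -30, -25, -20, -15, -10, -5, 0]
-15 [59.0, 66.0, 71.6, 74.0, 76.3, 76.9, 77.5, 77.3, 76.2, 73.6, 70.2, 68.1, 68.0, 67.7,
[... 230 characters left out ...]
 77.4, 77.6, 79.6, 79.7, 79.2, 78.2, 72.3, 69.1, 68.6, 66.1]
0 [59.6, 66.1, 70.8, 74.1, 76.5, 77.1, 78.5, 80.8, 80.5, 80.2, 79.7, 72.8, 68.9, 68.4, 65.8]
6 [60.3, 66.6, 71.1, 73.9, 76.5, 77.5, 78.3, 80.6, 80.2, 79.8, 79.3, 72.7, 69.4, 68.7, 65.8]
10 [59.4, 66.5, 71.2, 74.1, 76.5, 77.5, 78.0, 77.2, 76.6, 74.4, 73.3, 70.0, 69.0, 68.5, 65.9]
12 [59.4, 66.4, 71.3, 73.9, 76.5, 77.7, 78.2, 77.2, 76.3, 74.1, 71.5, 69.2, 68.8, 68.5, 65.9]
15 [59.7, 66.4, 71.1, 74.2, 76.4, 77.3, 77.8, 77.3, 76.3, 74.3, 70.8, 68.8, 68.6, 68.0, 66.1]
t 21.3 now [0.4525 0.2218 0.3818] [ 3.140e+00 -2.000e-03 -1.668e+00] F [0.09 0.6  0.5 ] jigtip [-1.000e-01  1.504e+02] tipz 0.2037 MOVE [ 0.1812 -0.0007  0.114 ] turn -0.1
```

Call:
play_rows(targets=[[[0.03,0,0,-10],[0.07,0,0,-20],[0.11,0,0,-30],[0.15,0,0.02,-40],[0.175,0,0.04,-50]]])

```text
t: 21.92
eef_pos: [0.4354, 0.0462, 0.3413]
ee_rot: [3.139, 0.001, -0.79]
force: [0.3, -0.2, -0.4]
width: 0.0001
```

Call:
play_rows(targets=[[[0,0,0.02,-10],[0,0,0.04,-20],[0,0,0.05,-30],[0,0,0.05,-40],[0,0,0.05,-40]]])

```text
t: 22.55
eef_pos: [0.4358, 0.0476, 0.2917]
ee_rot: [3.14, 0.002, -0.098]
force: [-0.2, 0.7, 0.9]
width: 0.0005
```

```bash
python3 -c "
from h import *
cams.grab_frame('top');cams.grab_frame('top')
go(J(0,-.025),.0795,-.095)"
```

```text
t 22.65 now [0.4358 0.0476 0.2923] [ 3.141e+00  1.000e-03 -1.010e-01] F [ 0.54 -0.36 -0.28] jigtip [ -0.2 -24.6] tipz 0.1142 MOVE [0.0003 0.0004 0.0347] turn -0.3
```

Call:
play_rows(targets=[[[0,0,0.02,0],[0,0,0.032,0],[0,0,0.034,0],[0,0,0.034,0]]])

```text
t: 23.15
eef_pos: [0.4359, 0.0476, 0.2591]
ee_rot: [3.141, 0.0, -0.097]
force: [0.5, 0.1, -0.3]
width: 0.0003
```

Call:
play_rows(targets=[[[0,0,0.0015,0],[0,0,0.0025,0]]])

```text
t: 23.4
eef_pos: [0.4361, 0.0476, 0.2572]
ee_rot: [-3.141, -0.001, -0.096]
force: [-1.1, -0.9, 8.3]
width: 0.0003
```

Call:
play_rows(targets=[[[0,0,0.001,0],[0,0,0.0015,0],[0,0,0.0015,0]]])

```text
t: 23.78
eef_pos: [0.4361, 0.0475, 0.2555]
ee_rot: [3.142, -0.001, -0.096]
force: [-0.4, -3.0, 6.8]
width: 0.0005
```

```bash
python3 -c "
from h import *
p,im,d=grab('top')
for q in ('hook',): print([(1000*W2J(x['xyz'])).round(0).tolist()+[round(x['score'],2)] for x in finder.find_in('top',q)])
u,v=proj(p,np.r_[J(0.03,.1),.03]).astype(int);np.save('t10.npy',im)
for y in range(-5,185,10): print(y,im[tuple(proj(p,np.r_[J(0,y/1000),.024]).round().astype(int)[::-1])].tolist(),end=' ')
go(J(0,-.025),.075,-.095)"
```

```text
[[-137.0, -343.0, 0.74]]
-5 [47, 44, 42] 5 [61, 57, 55] 15 [59, 56, 54] 25 [60, 56, 54] 35 [58, 55, 54] 45 [55, 52, 48] 55 [33, 30, 31] 65 [25, 23, 25] 75 [60, 55, 54] 85 [57, 54, 53] 95 [56, 54, 51] 105 [57, 54, 51] 115 [49, 45, 42] 125 [50, 48, 46] 135 [53, 46, 41] 145 [56, 45, 36] 155 [63, 52, 43] 165 [57, 46, 38] 175 [120, 128, 134] t 23.88 now [0.4361 0.0474 0.2555] [ 3.142e+00 -1.000e-03 -9.600e-02] F [-0.04 -3.38  6.99] jigtip [  0.  -24.8] tipz 0.0774 MOVE [-0.      0.0002  0.0024] turn -0.1
```

Call:
play_rows(targets=[[[0,0,0.001,0],[0,0,0.002,0],[0,0,0.002,0]]])

```text
t: 24.25
eef_pos: [0.4362, 0.0475, 0.255]
ee_rot: [3.141, -0.001, -0.096]
force: [-8.4, -2.3, 27.8]
width: 0.0005
```

```bash
cat > sc.py <<'E'
from h import *
p,im,d=grab('scene','s11.png')
print([(y,im[tuple(proj(p,np.r_[J(0,y/1000),.024]).round().astype(int)[::-1])].tolist()) for y in range(15,165,15)])
go(J(0,-.025),.075,-.095)
E
python3 sc.py
```

```text
[(15, [135, 139, 144]), (30, [139, 144, 149]), (45, [136, 143, 146]), (60, [139, 145, 149]), (75, [140, 145, 150]), (90, [139, 145, 149]), (105, [140, 144, 150]), (120, [140, 146, 150]), (135, [140, 145, 150]), (150, [138, 145, 148])]
t 24.3 now [0.4361 0.0475 0.255 ] [ 3.141e+00 -1.000e-03 -9.600e-02] F [-8.64 -1.55 28.38] jigtip [  0.1 -24.7] tipz 0.0769 MOVE [-0.0001  0.0003  0.0019] turn -0.0
```

Call:
play_rows(targets=[[[0,0,-0.001,0],[0,0,-0.001,0],[0,0,-0.001,0],[0,0,-0.001,0],[0,0,-0.02,0]]])

```text
t: 24.92
eef_pos: [0.4354, 0.0474, 0.2725]
ee_rot: [3.141, 0.002, -0.097]
force: [0.1, 0.5, 0.3]
width: 0.0004
```

Call:
play_rows(targets=[[[0,0,-0.04,0],[0.02,0.05,-0.06,0],[0.04,0.1,-0.08,0],[0.06,0.15,-0.1,0],[0.078,0.2,-0.11,0]]])

```text
t: 25.55
eef_pos: [0.4946, -0.1607, 0.3842]
ee_rot: [-3.141, -0.002, -0.096]
force: [1.3, 0.4, -0.1]
width: 0.0004
```

Call:
play_rows(targets=[[[0,0.01,0,0],[0,0.02,0,0],[0,0.02,0,0],[0,0.02,0,0]]])

```text
t: 26.05
eef_pos: [0.4921, -0.1781, 0.3829]
ee_rot: [-3.141, 0.0, -0.096]
force: [0.1, 0.4, -0.3]
width: 0.0002
```

```bash
python3 -c "
from h import *
p,im,d=grab('wrist');cv2.imwrite('pics/w12.png',im[:,:,::-1])
go(J(.077,-.245),.021,-.095)
for y in (-.228,0): print(y,proj(p,np.r_[J(.077,y),.031]))
q,im2,d2=grab('top');c=im2[170:290,100:350];cv2.imwrite('pics/t12.png',cv2.resize(c,None,fx=3,fy=3)[:,:,::-1])
"
```

```text
t 26.1 now [ 0.4922 -0.1781  0.3829] [-3.141 -0.    -0.095] F [-0.22  0.21 -0.01] jigtip [  77.3 -244. ] tipz 0.2048 MOVE [-0.0003  0.001   0.1838] turn -0.0
-0.228 [270.18189723 187.66092818]
0 [ 31.25534006 187.78173788]
```

View pics/w12.png

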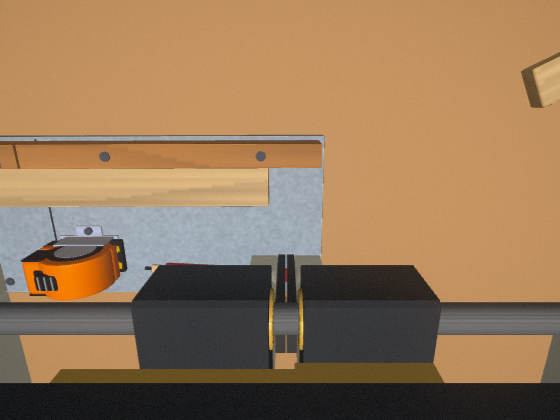

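Call:
play_rows(targets=[[[0,0,0.05,0],[0,0,0.1,0],[0,0,0.15,0],[0,0,0.178,0],[0,0,0.178,0]]])

```text
t: 26.78
eef_pos: [0.4915, -0.1784, 0.2032]
ee_rot: [3.141, 0.005, -0.096]
force: [-0.1, -0.1, 1.0]
width: 0.0005
```

Call:
play_rows(targets=[[[0,0,0.005,0],[0,0,0.005,0]]])

```text
t: 27.02
eef_pos: [0.4927, -0.1788, 0.201]
ee_rot: [-3.141, -0.002, -0.096]
force: [0.0, -1.0, 0.2]
width: 0.0006
```

```bash
python3 -c "
from h import *
go(J(.077,-.150),.021,-.095)"
```

```text
t 27.02 now [ 0.4927 -0.1788  0.201 ] [-3.141e+00 -2.000e-03 -9.600e-02] F [ 0.02 -0.96  0.18] jigtip [  77.8 -244.7] tipz 0.0229 MOVE [-0.001  -0.0947  0.002 ] turn -0.1
```

View pics/t12.png

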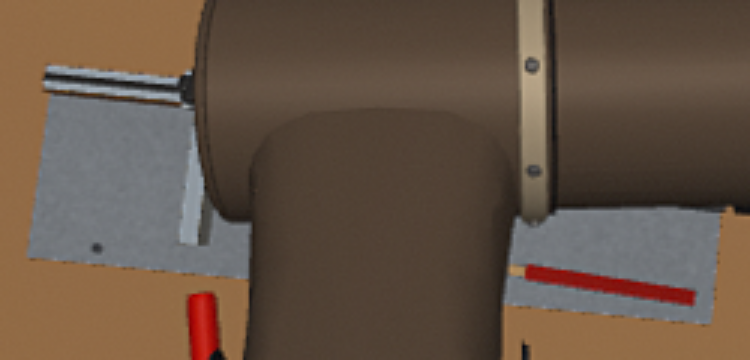

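Call:
play_rows(targets=[[[-0.001,-0.012,0.001,0],[-0.001,-0.025,0.001,0],[-0.001,-0.04,0.001,0],[-0.001,-0.055,0.001,0],[-0.001,-0.067,0.001,0]]])

```text
t: 27.65
eef_pos: [0.4978, -0.1109, 0.199]
ee_rot: [-3.142, -0.0, -0.096]
force: [-0.9, -1.0, 1.0]
width: 0.0005
```

Call:
play_rows(targets=[[[0,-0.008,0,0],[0,-0.014,0,0],[0,-0.018,0,0],[0,-0.02,0,0],[0,-0.02,0,0]]])

```text
t: 28.28
eef_pos: [0.4996, -0.0923, 0.1989]
ee_rot: [-3.141, 0.0, -0.097]
force: [0.0, 0.1, -0.4]
width: 0.0003
```

```bash
cat > b.py <<'E'
from h import *
import sys
F=[]
for i in range(6): cams.grab_frame('scene');F.append(arm.get_state()['force'])
p,im,d=grab('scene')
F=np.array(F)@np.array([np.sin(-YAW),np.cos(YAW),0]);print('Fy',F.round(2),F.mean().round(2))
go(J(.077,-.1435),.021,-.095)
if len(sys.argv)>1:
    u,v=proj(p,np.r_[J(.06,.155),.04]).astype(int);c=im[v-40:v+40,u-55:u+55]
    cv2.imwrite('pics/'+sys.argv[1],cv2.resize(c,None,fx=7,fy=7,interpolation=cv2.INTER_CUBIC)[:,:,::-1])
    for y in (.15,.161): print(y,(proj(p,np.r_[J(.065,y),.031])-[u-55,v-40])*7)
E
python3 b.py b13.png
```

```text
Fy [ 0.38 -0.26 -0.17 -0.33  0.54 -0.  ] 0.02
t 28.62 now [ 0.4996 -0.0924  0.199 ] [-3.142 -0.    -0.097] F [-0.1   0.06 -1.  ] jigtip [  76.5 -157.9] tipz 0.0209 MOVE [ 0.0005 -0.0144 -0.0001] turn -0.1
0.15 [368.43371884 305.70741868]
0.161 [401.52456149 315.7399336 ]
```

View pics/b13.png

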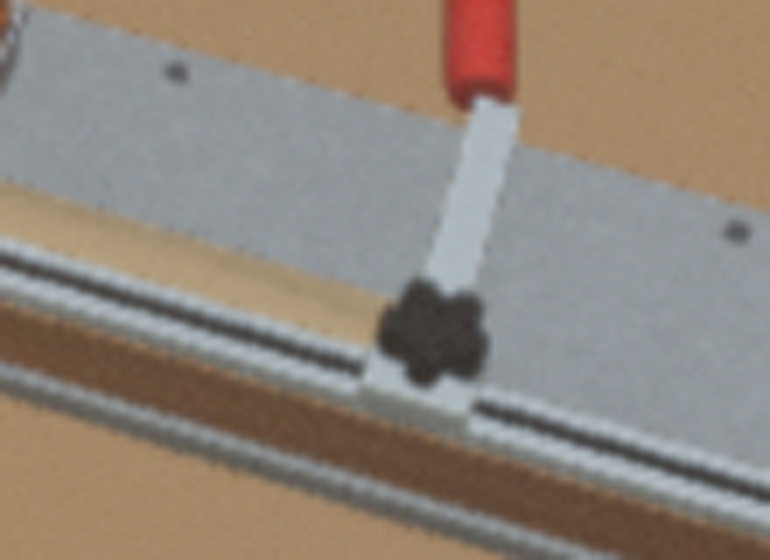

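The batten is closing on the stop, with its end corner hidden by the knob at (430,330). I'll advance in small steps by force.

Call:
play_rows(targets=[[[0.0003,-0.003,0,0],[0.0005,-0.006,0,0],[0.0005,-0.008,0,0],[0.0005,-0.008,0,0]]])

```text
t: 29.12
eef_pos: [0.5008, -0.0842, 0.1989]
ee_rot: [3.142, 0.0, -0.097]
force: [-0.1, -1.3, 0.2]
width: 0.0004
```

```bash
python3 b.py
```

```text
Fy [-1.5  -1.66 -1.42 -1.16 -1.81 -0.55] -1.35
t 29.48 now [ 0.5009 -0.0843  0.199 ] [-3.141 -0.    -0.097] F [-0.03 -0.62 -0.18] jigtip [  77.1 -149.8] tipz 0.0209 MOVE [-0.0001 -0.0063 -0.0001] turn -0.1
```

Call:
play_rows(targets=[[[0,-0.001,0,0],[0,-0.002,0,0],[0,-0.002,0,0]]])

```text
t: 29.85
eef_pos: [0.501, -0.0824, 0.199]
ee_rot: [3.141, 0.0, -0.097]
force: [-0.3, -3.4, -0.4]
width: 0.0004
```

```bash
python3 b.py
```

```text
Fy [-3.77 -3.86 -2.15 -2.58 -2.64 -3.12] -3.02
t 30.2 now [ 0.501  -0.0824  0.1989] [ 3.142  0.    -0.097] F [-0.6  -4.22  0.72] jigtip [  77.  -147.8] tipz 0.0208 MOVE [-0.     -0.0043 -0.0002] turn -0.1
```

```bash
cat > chk.py <<'E'
from h import *
p,im,d=grab('scene','s_now.png')
a=cv2.cvtColor(cv2.imread('pics/s11.png'),6).astype(np.float32);b=cv2.cvtColor(im[:,:,::-1].copy(),6).astype(np.float32)
def ecc(a,b,m):
    M=np.eye(2,3,dtype=np.float32)
    c,M=cv2.findTransformECC(a,b,M,cv2.MOTION_TRANSLATION,(3,200,1e-6),m,3);return c,M[:,2]
def box(y0,y1,x0,x1,z):
    m=np.zeros(a.shape,np.uint8);q=[proj(p,np.r_[J(x,y),z]) for x,y in((x0,y0),(x1,y0),(x1,y1),(x0,y1))]
    cv2.fillConvexPoly(m,np.round(q).astype(np.int32),1);return m
ax=proj(p,np.r_[J(0.03,.162),.054])-proj(p,np.r_[J(0.03,.152),.054]);ax/=10 # px per mm
for n,m in (('stop arm',box(.150,.190,-.025,.05,.054)),('knob',box(.145,.195,.09,.125,.08)),('static board',box(.2,.315,-.045,.06,.012)),('fence track',box(.2,.31,.1,.12,.051))):
    c,s=ecc(a,b,m);print(n,round(c,4),s.round(3),'mm along +y',round(float(s@ax/(ax@ax)),2))
E
python3 chk.py
```

```text
stop arm 0.9337 [ 2.728 -0.129] mm along +y 5.78
knob 0.9852 [2.507 1.22 ] mm along +y 6.15
static board 0.9805 [ 0.019 -0.04 ] mm along +y 0.02Traceback (most recent call last):
  File "chk.py", line 12, in <module>
    c,s=ecc(a,b,m);print(n,round(c,4),s.round(3),'mm along +y',round(float(s@ax/(ax@ax)),2))
        ~~~^^^^^^^
  File "chk.py", line 6, in ecc
    c,M=cv2.findTransformECC(a,b,M,cv2.MOTION_TRANSLATION,(3,200,1e-6),m,3);return c,M[:,2]
        ~~~~~~~~~~~~~~~~~~~~^^^^^^^^^^^^^^^^^^^^^^^^^^^^^^^^^^^^^^^^^^^^^^^
cv2.error: OpenCV(4.12.0) /io/opencv/modules/video/src/ecc.cpp:589: error: (-7:Iterations do not converge) The algorithm stopped before its convergence. The correlation is going to be minimized. Images may be uncorrelated or non-overlapped in function 'findTransformECC'
```

Checking against the pre-push picture: the stop moved about 6 mm in +y. The fingers are about 14 mm half-thick in the jaw direction, so contact came earlier than I planned. I'll mend it properly: drag the batten back from above, then repeat draw, stop, release and push in order.

Call:
play_rows(targets=[[[0,0.006,0,0],[0,0.006,-0.03,0],[0,-0.02,-0.03,0],[0,-0.045,-0.025,0],[0,-0.045,-0.013,0]]])

```text
t: 30.88
eef_pos: [0.5061, -0.0364, 0.2124]
ee_rot: [-3.14, -0.002, -0.095]
force: [-0.6, 0.6, -0.4]
width: 0.0002
```

Call:
play_rows(targets=[[[0,0,0.0015,0],[0,0,0.003,0],[0,0,0.003,0]]])

```text
t: 31.25
eef_pos: [0.5051, -0.0381, 0.2094]
ee_rot: [3.142, 0.001, -0.097]
force: [-3.3, 2.7, 7.3]
width: 0.0008
```

Call:
play_rows(targets=[[[0,0.004,0,0],[0,0.009,0,0],[0,0.014,0,0],[0,0.018,0,0],[0,0.018,-0.03,0]]])

```text
t: 31.88
eef_pos: [0.5024, -0.0565, 0.2373]
ee_rot: [3.14, 0.005, -0.098]
force: [0.8, 0.3, -0.9]
width: 0.0007
```

```bash
python3 -c "
from h import *
p,im,d=grab('scene','s14.png')
go(J(0,.027),.09,-1.666)
# batten front visibility: colours along batten top centre-line
print([(y,im[tuple(proj(p,np.r_[J(.066,y/1000),.031]).round().astype(int)[::-1])].tolist()) for y in range(126,176,3)])
"; python3 chk.py 2>&1 | head -3
```

```text
t 31.93 now [ 0.5042 -0.0562  0.2419] [ 3.141e+00 -1.000e-03 -9.700e-02] F [ 1.67 -1.07  4.02] jigtip [  77.6 -121.5] tipz 0.0638 MOVE [-0.0778 -0.1483 -0.0263] turn 89.9
[(126, [163, 143, 113]), (129, [157, 140, 110]), (132, [160, 141, 111]), (135, [160, 141, 114]), (138, [158, 139, 110]), (141, [161, 142, 113]), (144, [161, 141, 113]), (147, [159, 141, 111]), (150, [161, 142, 112]), (153, [164, 145, 115]), (156, [161, 142, 113]), (159, [159, 136, 107]), (162, [69, 59, 55]), (165, [66, 61, 57]), (168, [62, 57, 53]), (171, [61, 56, 54]), (174, [60, 56, 53])]
stop arm 0.9349 [ 2.758 -0.122] mm along +y 5.85
knob 0.9767 [2.616 1.274] mm along +y 6.42
static board 0.9791 [0.017 0.017] mm along +y 0.05
```

The drag slipped and the batten barely moved. Instead I'll push the stop (batten going back with it) well inside 160 mm. Drawing the hook will then carry the stop out again and leave the batten behind.

Call:
play_rows(targets=[[[0,-0.02,-0.05,9],[-0.005,-0.05,-0.08,18],[-0.01,-0.09,-0.08,27],[-0.015,-0.13,-0.08,36],[-0.02,-0.17,-0.08,45]]])

```text
t: 32.6
eef_pos: [0.4998, 0.1162, 0.3184]
ee_rot: [3.141, 0.0, -0.888]
force: [1.2, -0.3, -0.1]
width: 0.0002
```

Call:
play_rows(targets=[[[-0.03,-0.03,0,9],[-0.06,-0.06,0,18],[-0.085,-0.085,0,27],[-0.108,-0.108,0,36],[-0.122,-0.122,0,45]]])

```text
t: 33.22
eef_pos: [0.5169, 0.2882, 0.3179]
ee_rot: [3.141, -0.001, -1.672]
force: [0.3, -0.8, 0.8]
width: 0.0004
```

```bash
python3 -c "
from h import *
cams.grab_frame('top');cams.grab_frame('top')
go(J(.05,.214),.035,-1.666)"
```

```text
t 33.33 now [0.517  0.2885 0.3178] [ 3.141e+00 -1.000e-03 -1.670e+00] F [-0.81 -1.44  0.67] jigtip [ 57.7 222.8] tipz 0.1397 MOVE [0.0087 0.0076 0.1047] turn -0.2
```

Call:
play_rows(targets=[[[0,0.004,0.03,0],[0,0.0075,0.07,0],[0,0.0075,0.1,0],[0,0.0075,0.104,0],[0.01,0.0075,0.104,0]]])

```text
t: 33.95
eef_pos: [0.5088, 0.2779, 0.2153]
ee_rot: [-3.141, -0.0, -1.666]
force: [-0.3, 0.6, 0.2]
width: 0.0009
```

Call:
play_rows(targets=[[[0.01,0,0,0],[0.02,0,0,0],[0.029,0,0,0],[0.034,0,0,0],[0.035,0,0,0]]])

```text
t: 34.58
eef_pos: [0.5054, 0.2434, 0.2155]
ee_rot: [-3.14, 0.001, -1.667]
force: [0.8, 4.8, 2.7]
width: 0.0004
```

```bash
python3 -c "
from h import *
cams.grab_frame('top')
go(J(0,.027),.17,-1.666)"; python3 chk.py 2>&1 | head -3
```

```text
t 34.62 now [0.5054 0.2434 0.2154] [-3.141e+00  1.000e-03 -1.667e+00] F [1.51 3.23 0.92] jigtip [ 50.4 176.8] tipz 0.0373 MOVE [ 0.1498  0.0501 -0.1329] turn -0.1
Traceback (most recent call last):
  File "chk.py", line 12, in <module>
    c,s=ecc(a,b,m);print(n,round(c,4),s.round(3),'mm along +y',round(float(s@ax/(ax@ax)),2))
```

The blade is home, so the hook can't be caught from behind again. I'll restore the stop instead: carry it forward past 161 mm from the front, then push it back from behind to the exact TCP pose of the hook-set (y = 0.2530). The batten goes last.

Call:
play_rows(targets=[[[-0.01,0,0,0],[-0.01,0.005,-0.05,0],[0.01,0.03,-0.09,0],[0.05,0.045,-0.085,0],[0.054,0.045,-0.04,0]]])

```text
t: 35.3
eef_pos: [0.4544, 0.1932, 0.2572]
ee_rot: [-3.138, 0.004, -1.668]
force: [1.1, 0.0, -0.6]
width: 0.0004
```

Call:
play_rows(targets=[[[0,0,0.02,0],[0,0,0.042,0],[0,0,0.042,0]]])

```text
t: 35.67
eef_pos: [0.4542, 0.1934, 0.2112]
ee_rot: [3.138, -0.004, -1.668]
force: [-0.1, 0.4, 1.4]
width: 0.0006
```

```bash
python3 -c "
from h import *
go(J(.005,.156),.037,-1.666)"
```

```text
t 35.67 now [0.4542 0.1934 0.2112] [ 3.138 -0.004 -1.668] F [-0.14  0.37  1.36] jigtip [  4.2 122.3] tipz 0.0331 MOVE [-0.0337 -0.0007 -0.004 ] turn -0.1
```

Call:
play_rows(targets=[[[-0.008,0,0,0],[-0.016,0,0,0],[-0.024,0,0,0],[-0.03,0,0,0],[-0.033,0,0,0]]])

```text
t: 36.3
eef_pos: [0.4582, 0.2271, 0.2131]
ee_rot: [3.142, -0.0, -1.667]
force: [0.0, -2.3, 2.1]
width: 0.0006
```

Call:
play_rows(targets=[[[0.01,0,0,0],[0.01,0,-0.05,0],[-0.02,-0.02,-0.085,0],[-0.06,-0.045,-0.085,0],[-0.062,-0.045,-0.05,0]]])

```text
t: 36.92
eef_pos: [0.5115, 0.2866, 0.2653]
ee_rot: [-3.136, 0.006, -1.667]
force: [-1.0, -0.4, -1.5]
width: 0.0004
```

Call:
play_rows(targets=[[[0,0,0.025,0],[0,0,0.047,0],[0,0,0.047,0]]])

```text
t: 37.3
eef_pos: [0.5084, 0.2831, 0.2143]
ee_rot: [3.139, -0.003, -1.668]
force: [0.1, 0.2, 0.4]
width: 0.0007
```

```bash
python3 -c "
from h import *
cams.grab_frame('top');go((.5062,.2550),.2132-.1781,-1.667)"; python3 chk.py 2>&1 | head -3
```

```text
t 37.35 now [0.5089 0.2836 0.2156] [ 3.141e+00 -1.000e-03 -1.668e+00] F [0.48 0.27 0.32] jigtip [ 50.1 217.2] tipz 0.0375 MOVE [ 0.0287 -0.0001  0.0024] turn -0.0
stop arm 0.7307 [ 1.387 -1.065] mm along +y 2.31
knob 0.7983 [2.212 0.813] mm along +y 5.26
Traceback (most recent call last):
```

Call:
play_rows(targets=[[[0.01,0,0.002,0],[0.018,0,0.002,0],[0.024,0,0.002,0],[0.027,0,0.002,0],[0.0285,0,0.002,0]]])

```text
t: 38.02
eef_pos: [0.5064, 0.256, 0.2144]
ee_rot: [-3.141, 0.001, -1.667]
force: [-0.3, 2.9, 1.0]
width: 0.0005
```

Call:
play_rows(targets=[[[0.001,0,0,0],[0.0015,0,0,0],[0.0018,0,0,0],[0.0018,0,0,0]]])

```text
t: 38.52
eef_pos: [0.5063, 0.2541, 0.2141]
ee_rot: [-3.141, 0.0, -1.667]
force: [1.9, 2.9, 1.4]
width: 0.0005
```

```bash
python3 -c "
from h import *
for i in range(2): cams.grab_frame('top');go((.5062,.2530),.2132-.1781,-1.667)"
```

```text
t 38.58 now [0.5062 0.2541 0.214 ] [-3.141  0.    -1.667] F [0.9  2.27 0.93] jigtip [ 50.3 187.6] tipz 0.0359 MOVE [ 0.0011 -0.0001  0.0008] turn -0.0
t 38.62 now [0.5063 0.2541 0.214 ] [-3.141  0.    -1.667] F [0.06 2.26 2.01] jigtip [ 50.3 187.6] tipz 0.0359 MOVE [ 0.0011 -0.0001  0.0008] turn -0.0
```

Call:
play_rows(targets=[[[0.0005,0,0,0],[0.001,0,0,0],[0.001,0,0,0]]])

```text
t: 39.0
eef_pos: [0.506, 0.2529, 0.2139]
ee_rot: [3.142, -0.0, -1.668]
force: [1.9, 2.6, 1.5]
width: 0.0004
```

Call:
play_rows(targets=[[[-0.004,0,0,0],[-0.015,0,0,0],[-0.015,0,-0.04,0],[0.0,0.02,-0.09,0],[0.02,0.05,-0.14,0]]])

```text
t: 39.62
eef_pos: [0.4539, 0.2381, 0.3547]
ee_rot: [3.141, -0.002, -1.668]
force: [-0.3, 1.0, 0.1]
width: 0.0002
```

Call:
play_rows(targets=[[[0.016,0,-0.03,0],[0.016,0,-0.03,0],[0.016,0,-0.03,0]]])

```text
t: 40.0
eef_pos: [0.4525, 0.2221, 0.3835]
ee_rot: [3.141, -0.0, -1.668]
force: [0.5, 0.3, -0.8]
width: 0.0008
```

```bash
python3 m.py w15.png | cut -c1-130 | tail -22; python3 chk.py 2>&1 | head -3; python3 - <<'E'
from h import *
a=cv2.imread('pics/s11.png').astype(int);b=cv2.imread('pics/s_now.png').astype(int)
p=cams.camera_params('scene')
o=proj(p,np.r_[J(.01,.14),.054]);e=proj(p,np.r_[J(.01,.2),.054])
from scipy.ndimage import map_coordinates as mc
s=np.linspace(0,1,601)
for im in (a,b):
    g=np.mean([mc(im.sum(2).astype(float),[o[1]+s*(e-o)[1]+k*(proj(p,np.r_[J(.02,.14),.054])-o)[1],o[0]+s*(e-o)[0]+k*(proj(p,np.r_[J(.02,.14),.054])-o)[0]],order=1) for k in np.linspace(0,2.5,10)],0)
    i=np.where((g[:-1]<540)!=(g[1:]<540))[0];print(g.min(),g.max(),140+i*.1)
E
```

```text
191 [163.0, 175.0, 187.0] 153.1 | [156.0, 168.0, 178.0] 149.2
192 [144.0, 152.0, 159.0] 154.0 | [148.0, 156.0, 164.0] 150.1
193 [114.0, 119.0, 117.0] 155.0 | [117.0, 120.0, 118.0] 151.0
194 [112.0, 115.0, 113.0] 156.0 | [114.0, 117.0, 115.0] 152.0
195 [113.0, 116.0, 115.0] 156.9 | [116.0, 119.0, 116.0] 152.9
196 [113.0, 117.0, 116.0] 157.9 | [116.0, 119.0, 117.0] 153.8
197 [113.0, 116.0, 114.0] 158.9 | [117.0, 120.0, 118.0] 154.7
198 [114.0, 118.0, 116.0] 159.8 | [116.0, 120.0, 117.0] 155.7
199 [111.0, 116.0, 114.0] 160.8 | [116.0, 118.0, 117.0] 156.6
200 [114.0, 117.0, 115.0] 161.8 | [115.0, 118.0, 116.0] 157.5
201 [115.0, 118.0, 117.0] 162.8 | [117.0, 120.0, 118.0] 158.5
202 [115.0, 118.0, 117.0] 163.8 | [116.0, 119.0, 116.0] 159.4
203 [185.0, 194.0, 188.0] 164.7 | [153.0, 158.0, 152.0] 160.3
204 [206.0, 223.0, 234.0] 165.7 | [208.0, 224.0, 231.0] 161.3
205 [206.0, 223.0, 234.0] 166.7 | [209.0, 225.0, 235.0] 162.2
206 [203.0, 222.0, 232.0] 167.7 | [208.0, 224.0, 235.0] 163.2
207 [203.0, 221.0, 232.0] 168.7 | [207.0, 224.0, 234.0] 164.1
208 [202.0, 220.0, 231.0] 169.7 | [206.0, 224.0, 234.0] 165.0
209 [199.0, 218.0, 229.0] 170.7 | [202.0, 221.0, 230.0] 166.0
210 [200.0, 218.0, 229.0] 171.7 | [203.0, 221.0, 232.0] 166.9
211 [201.0, 219.0, 229.0] 172.7 | [204.0, 222.0, 232.0] 167.9
212 [200.0, 219.0, 229.0] 173.7 | [203.0, 221.0, 232.0] 168.8
stop arm 0.9817 [-1.076 -0.331] mm along +y -2.52
knob 0.9776 [-1.384  0.329] mm along +y -2.77
static board 0.9786 [-0.022 -0.017] mm along +y -0.06
428.6297689196479 523.0707866434377 []
429.90423762983437 525.2513652719032 []
```

```bash
python3 - <<'E'
from h import *
from scipy.ndimage import map_coordinates as mc
p=cams.camera_params('scene')
q=lambda x,y:proj(p,np.r_[J(x/1e3,y/1e3),.054])
ys=np.arange(140,200,1.)
for f in ('s11','s14','s_now'):
    im=cv2.imread('pics/'+f+'.png').astype(float).sum(2)
    for xr in ((-15,15),(10,40)):
        g=np.mean([mc(im,np.array([q(x,y)[::-1] for y in ys]).T,order=1) for x in np.linspace(*xr,12)],0)
        print(f,xr,g.round().astype(int).tolist())
E
```

```text
s11 (-15, 15) [413, 412, 411, 412, 414, 415, 415, 414, 414, 415, 416, 416, 417, 417, 413, 408, 404, 399, 394, 393, 399, 415, 440, 474, 503, 517, 520, 521, 520, 518, 517, 518, 520, 521, 522, 520, 515, 501, 472, 440, 423, 419, 418, 417, 416, 417, 419, 420, 419, 417, 417, 418, 418, 419, 421, 423, 421, 419, 419, 418]
s11 (10, 40) [429, 428, 429, 429, 430, 430, 430, 430, 430, 431, 432, 434, 433, 431, 430, 430, 431, 431, 431, 431, 433, 436, 450, 480, 507, 519, 523, 523, 523, 521, 520, 520, 521, 522, 522, 521, 516, 503, 476, 448, 435, 434, 435, 434, 433, 432, 433, 433, 433, 433, 433, 433, 433, 433, 433, 432, 433, 434, 435, 435]
s14 (-15, 15) [428, 428, 427, 427, 427, 427, 428, 429, 430, 431, 431, 433, 435, 434, 428, 422, 417, 411, 406, 404, 404, 405, 405, 405, 406, 407, 412, 421, 439, 473, 509, 529, 535, 537, 537, 536, 536, 536, 536, 537, 537, 536, 532, 521, 496, 463, 442, 437, 435, 433, 432, 431, 431, 432, 434, 436, 436, 436, 436, 434]
s14 (10, 40) [444, 444, 445, 445, 445, 445, 445, 446, 446, 446, 447, 447, 447, 446, 445, 445, 445, 445, 445, 446, 447, 448, 448, 448, 447, 446, 445, 446, 454, 480, 513, 533, 539, 540, 539, 537, 536, 535, 536, 536, 537, 537, 535, 525, 502, 472, 453, 449, 447, 446, 446, 446, 447, 448, 449, 448, 448, 448, 449, 450]
s_now (-15, 15) [415, 415, 413, 412, 414, 415, 416, 416, 417, 419, 421, 421, 421, 421, 416, 411, 409, 409, 415, 434, 465, 497, 516, 522, 522, 522, 522, 522, 522, 522, 523, 524, 524, 520, 510, 485, 452, 431, 426, 423, 421, 419, 419, 419, 420, 421, 422, 422, 421, 421, 420, 419, 419, 419, 421, 423, 422, 421, 421, 420]
s_now (10, 40) [432, 431, 430, 432, 433, 434, 434, 434, 433, 433, 433, 433, 434, 435, 434, 432, 432, 434, 439, 450, 476, 505, 522, 525, 525, 523, 523, 522, 523, 524, 525, 525, 524, 521, 511, 489, 459, 439, 432, 431, 432, 433, 434, 435, 436, 436, 436, 436, 436, 435, 435, 435, 435, 436, 436, 436, 437, 437, 437, 437]
```

Call:
play_rows(targets=[[[0.05,-0.015,0,0],[0.105,-0.03,0,0],[0.16,-0.045,0,0],[0.215,-0.06,0,0],[0.27,-0.074,0,0]]])

```text
t: 40.72
eef_pos: [0.5006, -0.0555, 0.3828]
ee_rot: [3.14, -0.001, -1.667]
force: [1.7, 0.2, -0.8]
width: 0.0003
```

Call:
play_rows(targets=[[[0.04,0,0.03,0],[0.07,0,0.07,0],[0.07,0,0.12,0],[0.07,0,0.16,0],[0.07,0,0.175,0]]])

```text
t: 41.35
eef_pos: [0.4926, -0.1238, 0.2058]
ee_rot: [3.136, -0.001, -1.668]
force: [-0.2, -0.1, -0.3]
width: 0.0005
```

Call:
play_rows(targets=[[[0,0,0,0],[0,0,0,0]]])

```text
t: 41.6
eef_pos: [0.4944, -0.1234, 0.2101]
ee_rot: [-3.14, 0.0, -1.667]
force: [0.1, 0.7, 0.3]
width: 0.0005
```

```bash
python3 -c "
from h import *
go(J(.074,-.158),.021,-1.666)"
```

```text
t 41.6 now [ 0.4944 -0.1234  0.2101] [-3.14   0.    -1.667] F [0.07 0.66 0.27] jigtip [  74.3 -189.3] tipz 0.032 MOVE [-0.0313  0.0003  0.011 ] turn -0.0
```

Call:
play_rows(targets=[[[0,0,0.006,0],[0,0,0.011,0],[0,0,0.011,0],[-0.01,0,0.011,0],[-0.018,0,0.011,0]]])

```text
t: 42.22
eef_pos: [0.4954, -0.105, 0.1981]
ee_rot: [-3.141, 0.0, -1.668]
force: [0.4, 0.4, -0.1]
width: 0.0006
```

Call:
play_rows(targets=[[[-0.006,0,0,0],[-0.01,0,0,0],[-0.0125,0,0,0],[-0.015,0,0,0],[-0.017,0,0,0]]])

```text
t: 42.85
eef_pos: [0.4969, -0.0888, 0.198]
ee_rot: [3.142, -0.0, -1.668]
force: [-0.2, -2.0, 0.5]
width: 0.0004
```

```bash
cat > b2.py <<'E'
from h import *
from scipy.ndimage import map_coordinates as mc
F=[]
for i in range(6): p,im,d=grab('scene');F.append(arm.get_state()['force'])
F=np.array(F)@np.array([np.sin(-YAW),np.cos(YAW),0]);print('Fy',F.round(2),F.mean().round(2))
go(J(.074,-.1484),.021,-1.666)
q=lambda x,y:proj(p,np.r_[J(x/1e3,y/1e3),.054]);ys=np.arange(150,190,.25);im=im.astype(float).sum(2)
g=np.mean([mc(im,np.array([q(x,y)[::-1] for y in ys]).T,order=1) for x in np.linspace(-15,40,20)],0)
h=(g.max()+np.median(g[:20]))/2;i=np.where(g>h)[0];print('stop edges',ys[i[0]],ys[i[-1]])
E
python3 b2.py
```

```text
Fy [-0.03  0.41 -0.28 -0.65  0.54 -0.41] -0.07
t 43.15 now [ 0.4969 -0.0888  0.1979] [-3.142  0.    -1.668] F [-0.71 -0.34 -0.13] jigtip [  73.5 -154.6] tipz 0.0198 MOVE [-0.0062 -0.0005 -0.0012] turn -0.1
stop edges 160.25 175.25
```

Call:
play_rows(targets=[[[-0.001,0,0,0],[-0.002,0,0,0],[-0.003,0,0,0],[-0.0035,0,0,0]]])

```text
t: 43.65
eef_pos: [0.4971, -0.0854, 0.1979]
ee_rot: [3.141, -0.0, -1.667]
force: [-0.1, -3.0, 0.1]
width: 0.0005
```

```bash
python3 b2.py
```

```text
Fy [-2.73 -3.51 -3.35 -3.37 -3.04 -2.74] -3.12
t 43.95 now [ 0.4972 -0.0854  0.1979] [ 3.141 -0.    -1.668] F [-0.13 -2.73 -0.85] jigtip [  73.4 -151.2] tipz 0.0198 MOVE [-0.0028 -0.0006 -0.0012] turn -0.1
stop edges 161.0 175.75
```

Call:
play_rows(targets=[[[-0.0005,0,0,0],[-0.001,0,0,0],[-0.001,0,0,0]]])

```text
t: 44.32
eef_pos: [0.4974, -0.0842, 0.1979]
ee_rot: [3.142, 0.0, -1.667]
force: [-1.0, -2.6, -0.6]
width: 0.0003
```

```bash
python3 b2.py
```

```text
Fy [-1.37 -1.94 -2.27 -1.71 -2.85 -1.73] -1.98
t 44.62 now [ 0.4974 -0.0842  0.198 ] [-3.142  0.    -1.668] F [-0.23 -1.71 -1.6 ] jigtip [  73.5 -150. ] tipz 0.0199 MOVE [-0.0016 -0.0005 -0.0011] turn -0.1
stop edges 162.25 177.25
```

The second step shifted the stop again, by about 1.9 mm, but batten and stop are now in contact. I'll ease both back together from behind to the set pose, which keeps that contact.

Call:
play_rows(targets=[[[0.01,0,0,0],[0.01,0,-0.05,0],[-0.01,0,-0.1,0],[-0.06,0.005,-0.12,0],[-0.12,0.01,-0.12,0]]])

```text
t: 45.25
eef_pos: [0.4995, 0.0368, 0.3205]
ee_rot: [-3.137, 0.003, -1.669]
force: [2.1, -0.1, -1.0]
width: 0.0003
```

Call:
play_rows(targets=[[[-0.06,0,0,0],[-0.12,0.005,0,0],[-0.18,0.014,0,0],[-0.23,0.014,0,0],[-0.246,0.014,0.02,0]]])

```text
t: 45.88
eef_pos: [0.5095, 0.2854, 0.2991]
ee_rot: [-3.139, 0.003, -1.665]
force: [0.3, -0.3, -0.7]
width: 0.0003
```

```bash
python3 -c "
from h import *
cams.grab_frame('top');go((.509,.284),.0355,-1.667)"
```

```text
t 45.92 now [0.5087 0.2851 0.2953] [ 3.14  -0.    -1.666] F [ 0.11  0.83 -2.08] jigtip [ 49.8 218.7] tipz 0.1172 MOVE [ 0.0011 -0.0005  0.0817] turn 0.1
```

Call:
play_rows(targets=[[[0,0,0.04,0],[0,0,0.075,0],[0,0,0.081,0],[0.01,0,0.081,0],[0.02,0,0.081,0]]])

```text
t: 46.55
eef_pos: [0.5073, 0.2619, 0.2184]
ee_rot: [-3.14, 0.002, -1.667]
force: [0.2, 0.1, 0.8]
width: 0.0003
```

Call:
play_rows(targets=[[[0.003,0,0,0],[0.006,0,0,0],[0.008,0,0,0],[0.009,0,0,0],[0.009,0,0,0]]])

```text
t: 47.18
eef_pos: [0.5062, 0.2541, 0.2173]
ee_rot: [-3.141, 0.001, -1.667]
force: [-0.5, 3.4, 1.7]
width: 0.0005
```

```bash
python3 -c "
from h import *
cams.grab_frame('top');go((.5062,.2532),.0355,-1.667)"
```

```text
t 47.23 now [0.5063 0.2541 0.2173] [-3.141e+00  1.000e-03 -1.667e+00] F [-0.81  3.28  2.8 ] jigtip [ 50.3 187.6] tipz 0.0392 MOVE [ 0.0009 -0.      0.0037] turn 0.0
```

Call:
play_rows(targets=[[[0.0004,0,0,0],[0.0007,0,0,0],[0.0007,0,0,0]]])

```text
t: 47.6
eef_pos: [0.5062, 0.2529, 0.2172]
ee_rot: [-3.141, 0.0, -1.667]
force: [1.3, 2.7, 2.0]
width: 0.0005
```

Call:
play_rows(targets=[[[-0.004,0,0,0],[-0.015,0,0,0],[-0.015,0,-0.04,0],[0.0,0.0,-0.09,0],[0.02,0.02,-0.14,0]]])

```text
t: 48.22
eef_pos: [0.4844, 0.2349, 0.3577]
ee_rot: [3.141, -0.002, -1.668]
force: [0.4, 0.7, -0.3]
width: 0.0003
```

Call:
play_rows(targets=[[[0.016,0,-0.025,0],[0.016,0,-0.025,0],[0.016,0,-0.025,0]]])

```text
t: 48.6
eef_pos: [0.4823, 0.219, 0.3812]
ee_rot: [3.141, -0.001, -1.668]
force: [0.2, -0.1, -0.7]
width: 0.0006
```

```bash
python3 m.py w16.png | cut -c1-130 | sed -n '1p;24,36p'; python3 b2.py; python3 - <<'E'
from h import *
p,im,d=grab('wrist','w17.png')
K,Rm,t=np.array(p['intrinsics']),cR(p),np.array(p['position'])
def Y(u,v,z):
    r=Rm@np.linalg.inv(K)@[u,v,1.];return (1000*W2J(t+r*(z-t[2])/r[2]))
# profile along batten top centreline near the stop
for x in (.066,.077):
  o=proj(p,np.r_[J(x,.161),.031]);u=int(round(o[0]))
  print(x,o,[(v,im[v,u-3:u+4].mean((0)).round().astype(int).tolist(),Y(u,v,.031)[1].round(1)) for v in range(int(o[1])-8,int(o[1])+9)])
# home blade
a=proj(p,np.r_[J(0,.004),.039]);print(a)
for q in ('pencil','screwdriver','wrench','offcut','level'):
    pass
grab('scene');
for q in ('pencil','level','screwdriver','wrench','offcut'):
    r=finder.find_in('scene',q);print(q,[(np.round(x['xyz'],3).tolist(),round(x['score'],2)) for x in r[:1]])
E
```

```text
t 48.65 now [0.4824 0.219  0.3808] [ 3.140e+00 -1.000e-03 -1.668e+00] F [-0.1   0.4   0.82] jigtip [ 29.8 150.5] tipz 0.2027 MOVE 
197 [112.0, 116.0, 114.0] 157.9 | [115.0, 118.0, 116.0] 153.8
198 [114.0, 117.0, 114.0] 158.9 | [116.0, 118.0, 117.0] 154.7
199 [113.0, 116.0, 114.0] 159.8 | [115.0, 118.0, 116.0] 155.6
200 [113.0, 116.0, 114.0] 160.8 | [115.0, 119.0, 116.0] 156.5
201 [112.0, 116.0, 113.0] 161.8 | [115.0, 118.0, 115.0] 157.5
202 [114.0, 117.0, 116.0] 162.8 | [114.0, 117.0, 114.0] 158.4
203 [113.0, 117.0, 115.0] 163.7 | [115.0, 118.0, 116.0] 159.3
204 [126.0, 131.0, 128.0] 164.7 | [108.0, 111.0, 109.0] 160.3
205 [203.0, 220.0, 227.0] 165.7 | [217.0, 226.0, 227.0] 161.2
206 [205.0, 223.0, 233.0] 166.7 | [208.0, 224.0, 234.0] 162.1
207 [202.0, 220.0, 231.0] 167.7 | [206.0, 224.0, 234.0] 163.1
208 [201.0, 220.0, 230.0] 168.7 | [206.0, 224.0, 234.0] 164.0
209 [199.0, 219.0, 229.0] 169.6 | [205.0, 222.0, 232.0] 164.9
Fy [-0.39  1.35 -0.23 -0.14  0.73  0.55] 0.31
t 48.95 now [0.4826 0.2191 0.3812] [ 3.141e+00 -1.000e-03 -1.667e+00] F [-0.06  0.56 -0.48] jigtip [ 30.1 150.5] tipz
[... 1132 characters left out ...]
196, [211, 175, 126], np.float64(159.0)), (197, [221, 196, 148], np.float64(160.0)), (198, [124, 124, 118], np.float64(161.0)), (199, [116, 118, 115], np.float64(161.9)), (200, [116, 118, 114], np.float64(162.9)), (201, [116, 118, 115], np.float64(163.9)), (202, [114, 116, 114], np.float64(164.9)), (203, [115, 117, 112], np.float64(165.9)), (204, [109, 111, 107], np.float64(166.9)), (205, [215, 225, 223], np.float64(167.9)), (206, [205, 222, 231], np.float64(168.9))]
[321.93370053  12.59037411]
pencil [([0.406, -0.105, 0.021], 0.83)]
level [([0.774, -0.033, 0.049], 0.81)]
screwdriver [([0.355, 0.232, 0.026], 0.71)]
wrench [([0.284, -0.258, 0.01], 0.85)]
offcut [([0.58, -0.446, 0.021], 0.86)]
```

```bash
python3 -c "
from h import *
p,im,d=grab('scene')
print([(y,im[tuple(proj(p,np.r_[J(0,y/1000),.024]).round().astype(int)[::-1])].tolist()) for y in (2,5,8,12,18)])
print(job_done())"
```

```text
[(2, [95, 90, 91]), (5, [111, 111, 111]), (8, [135, 140, 142]), (12, [139, 145, 148]), (18, [140, 145, 148])]
the job is handed in; nothing more can be done
None
```

I handed the job in with everything in its final place. However, the batten shifted the stop twice on the way, and I put the stop back afterwards, which broke the asked order.

**What I did**
- **Blade:** I drew it out and let it lock at about 157 mm. The red line was wholly out, with about 1 mm of yellow showing behind it. The first draw dropped back to about 156 mm when I brought the stop up, so I drew it about 1 mm further.
- **Stop:** I slid it up to the hook and the force rose to about 5 N at contact.
- **Release:** I pressed the button and the blade ran home.
- **Batten:** I pushed it along the fence to the stop.

**What went wrong**
- My batten pushes met the stop earlier than I had worked out. They moved it about 6 mm the first time and about 2 mm the second.
- A try at dragging the batten back from above slipped.
- The blade was already home, so I could not set the stop against the hook again. I pushed the stop back from behind to the arm position recorded when it touched the hook. The last time, the batten was against it and moved with it, so the final move was the stop, not the batten.

**Last checks**
- **Stop:** its face reads 160.75 mm, against 160.9 mm when it touched the hook (wrist camera).
- **Batten:** its end reads about 160.5 mm, with no visible gap to the stop.
- **Blade:** no yellow shows beyond the mouth.
- **Loose things:** the finder puts them within 6 mm of where they started, about its own error.
- **Arm:** it was clear of everything at hand-in, at about 49 s.

**Disagreement:** the scene picture taken while the button was pressed shows the stop about 2 to 2.5 mm further out than the wrist view just before. I could not explain this and kept to the position set against the hook.

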